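# Pull-check the job-card stands and sort out the weak clip

## Robot

A 6-joint arm with a two-finger parallel gripper is mounted at the origin on the work surface. World frame = base frame: x ahead of the robot, y to its left, z up, the work surface at z = 0. Lengths are in m, angles in rad, forces in N, time in s.
With the tool pointing down it reaches from about 0.3 to 0.875 m from the base axis. Payload 4.2 kg.
Tool frame: the origin (TCP) lies midway between the tips of the shut fingers; the grasp point (between the pads) lies 19 mm behind it; z points along the fingers, y is the direction in which the jaws open and shut (so a half turn about z gives the same grasp; the last joint's range is limited). The gripper opens to 85 mm and grips with 20 to 120 N. Pads are 22 mm wide; open, the fingers measure 114 mm over their backs; the gripper's body (76 mm by 85 mm) begins 54 mm behind the grasp point. The pads swing forward as they close: fully open they stand 13 mm farther back than shut.
Start: joints at [-0.02, 0.32, 1.565, -0, 1.257, -0.02], TCP at [0.575, 0, 0.231] pointing down, gripper open.
Joint ranges: [-3.11, 3.11], [-0.84, 2.01], [0.21, 2.61], [-1.34, 4.49], [0.05, 2.63], [-2.56, 2.56]. Speed limits (rad/s): [2.57, 2.57, 3.14, 3.14, 3.14, 3.14].

## Interface

Orientations are given as a unit quaternion [w, x, y, z].
In Python, from plant import manip, cams, workorder gives the robot as it stands.
- The arm moves only by the shell command python3 -m crank 'ROWS' [FORCE]. ROWS is JSON, one flat list of numbers, 7 for each row, row after row: the shift along the tool's x, y, z in cm, then the turn, a rotation vector about the tool's x, y, z in degrees, then the opening, from 0 (shut) to 1 (fully open). A call has 1 to 8 rows; each row shifts and turns the commanded pose from where the row before left it, along the tool's axes as they then stand; what a row does not reach is not made up. A row lasts 1/12 s, in which the tool goes at most 41.7 mm and 7.16 degrees, less where a joint would pass 70% of its speed; a pose out of reach is approached as far as the arm can. A call with a gripper value outside its range is refused whole. The fingers move at their own pace and stop on an object; FORCE is the grip in N (left out, the last holds). Time passes only in rows, so rows that do not move let the fingers close. It gives the time, the measured TCP pose, the force and the opening at its end, in the units of the state.
- manip.get_state(): the state, without advancing time (a new reading comes with each control period).
- cams.get_image(name): name is "scene" or "side" or "wrist"; returns a dict with "img" (420x560x3 uint8, red, green, blue), "fov_y" (degrees; the focal length in pixels is half the picture's height over the tangent of half this angle, whatever the lens; pixels are square), "cx", "cy" (the principal point, pixels), "rvec" (rotation vector, rad) and "tvec" (3), from world to camera coordinates, as OpenCV has them. Camera axes: x right, y down, z forward; pixel columns grow to the right and rows downward; lengths in m; the calibration is good to about 2 mm. A picture is of the moment at which its call begins. There is no depth.
- workorder.close_job(): hands the job in, once; it reports no verdict.
The state is a dict: "time_s": time; "joint_positions": joint angles; "joint_vel": joint speeds; "tau": joint torques, N m; "position": TCP position; "ee_rot": TCP orientation; "contact_force": force on the tool from outside, world axes, zero at the start; "moment": the same for the moment, N m; "finger_gap": finger opening in m.
Only numpy, scipy, OpenCV 4.12 (cv2) and the standard library are available. Lean on these libraries where they do the work, as an engineer would, in place of code of your own. Each camera call takes 0.05 s, during which the arm holds its last target.

## Task

One of the three job-card stands has a worn, weak clip: find it by picking each stand straight up by the grip rail of its card, not touching the stand itself while its card is in. If the clip holds, carry the stand by its card to the long ready tray and set it down gently and upright, the card still fully in; if the card pulls out, lay that card flat in the shallow card tray and set its stand gently upright in the deep repair bin. Leave the can, bottle, adapter and jar where they are.

Things in the scene. Friction and masses are not known exactly. Their poses are not given: they have to be found in the camera images.
- ready_tray: Ready tray: long low bare-aluminium tray fixed on the bench, 280 (its x) x 130 (its y) mm outside, 15 mm high, walls 4 mm, floor about 4 mm thick. Origin: centre of its underside, on the bench.
- card_tray: Card tray: shallow black plastic tray fixed on the bench, 140 (its x) x 160 (its y) mm outside, only 18 mm high, walls 4 mm, floor about 4 mm thick. Origin: centre of its underside. It may change places with the repair bin.
- repair_bin: Repair bin: open dark steel bin fixed on the bench, the same 140 (x) x 160 (y) mm outline but deeper, 40 mm high, walls 4 mm, floor about 4 mm thick. Origin: centre of its underside.
- stand_1_clip (a point): Loose job-card stand, about 0.6 kg: dark steel foot 70 x 70 x 14 mm, short post, steel spring clip opening upward, jaws to 77 mm height. Point: centre of the clip's spring housing, 33.5 mm above the foot's underside, on the middle axis. Housing 50 (local y) x 20 (x) x 17 mm; card out, grip it across the 50 mm. Local z up. All look alike, but a worn clip lets go at under half the stand's weight; a sound one holds twice it.
- card_1_centre (a point): Card of stand_1: stiff grey panel, pale green sheet; 105 wide (local y) x 85 high (z, up) x 4 mm thick (x), 60 g; a grip rail 10 mm thick, 12 mm high along its top edge. Point: card's centre; rail's middle 36.5 mm above it, lower edge 42.5 mm below. In the clip its axes lie along the stand's, its lower edge rests on the housing, this point 51 mm above the clip point; free after 20 mm of upward slip.
- stand_2_clip (a point): Loose job-card stand, about 0.6 kg: dark steel foot 70 x 70 x 14 mm, short post, steel spring clip opening upward, jaws to 77 mm height. Point: centre of the clip's spring housing, 33.5 mm above the foot's underside, on the middle axis. Housing 50 (local y) x 20 (x) x 17 mm; card out, grip it across the 50 mm. Local z up. All look alike, but a worn clip lets go at under half the stand's weight; a sound one holds twice it.
- card_2_centre (a point): Card of stand_2: stiff grey panel, pale green sheet; 105 wide (local y) x 85 high (z, up) x 4 mm thick (x), 60 g; a grip rail 10 mm thick, 12 mm high along its top edge. Point: card's centre; rail's middle 36.5 mm above it, lower edge 42.5 mm below. In the clip its axes lie along the stand's, its lower edge rests on the housing, this point 51 mm above the clip point; free after 20 mm of upward slip.
- stand_3_clip (a point): Loose job-card stand, about 0.6 kg: dark steel foot 70 x 70 x 14 mm, short post, steel spring clip opening upward, jaws to 77 mm height. Point: centre of the clip's spring housing, 33.5 mm above the foot's underside, on the middle axis. Housing 50 (local y) x 20 (x) x 17 mm; card out, grip it across the 50 mm. Local z up. All look alike, but a worn clip lets go at under half the stand's weight; a sound one holds twice it.
- card_3_centre (a point): Card of stand_3: stiff grey panel, pale green sheet; 105 wide (local y) x 85 high (z, up) x 4 mm thick (x), 60 g; a grip rail 10 mm thick, 12 mm high along its top edge. Point: card's centre; rail's middle 36.5 mm above it, lower edge 42.5 mm below. In the clip its axes lie along the stand's, its lower edge rests on the housing, this point 51 mm above the clip point; free after 20 mm of upward slip.
- duster_can: Bystander: loose white aerosol can, 52 mm diameter, 222 mm tall, 0.35 kg. Origin: centre of its underside.
- solvent_bottle: Bystander: loose white plastic bottle with black cap, 60 mm diameter, 215 mm tall. Origin: centre of its underside. It and the can may change places.
- power_adapter: Bystander: loose black laptop power adapter, 105 (its x) x 48 x 30 mm, with a 12 mm socket stub at its +x end. Origin: centre of its underside.
- screw_jar: Bystander: loose low grey screw jar with steel lid, 54 mm diameter, 45 mm high. Origin: centre of its underside.
Not all that is in view belongs to the job. Leave any yellow look-alike of the part that bears stand_2_clip alone.

How it is judged:
By the outcome, as a careful person would: the job done as asked, in the order asked, and still so for the second after the job is handed in, with the robot touching nothing.
It also fails if it takes over 72 s, if anything falls off the work surface, if the arm or the gripper's body presses on something with over 40 N, if the wrist force passes 120 N, or if a joint passes its speed limit or range.

## Working session

There is one attempt and no reset: what is moved stays moved. The work goes in short steps, Python scripts to look and compute and a shell command to move; the robot and the scene stay as the last step left them, time stands still between calls to the robot, and variables do not carry over. Pictures are saved under pics/ and viewed, and the job is handed in when it is done.

```bash
ls -la; mkdir -p pics
cat > h.py <<'E'
import numpy as np, cv2
from plant import manip, cams
def snap(n,f=None):
    d=cams.get_image(n)
    if f: cv2.imwrite('pics/'+f,d['img'][:,:,::-1])
    return d
def K(d):
    h,w=d['img'].shape[:2]; f=h/2/np.tan(np.radians(d['fov_y'])/2)
    return np.array([[f,0,d['cx']],[0,f,d['cy']],[0,0,1.]])
def proj(d,P):
    return cv2.projectPoints(np.array(P,float).reshape(-1,1,3),np.array(d['rvec'],float),np.array(d['tvec'],float),K(d),None)[0].reshape(-1,2)
def ray(d,uv):
    R=cv2.Rodrigues(np.array(d['rvec'],float))[0]; t=np.array(d['tvec'],float)
    return -R.T@t, R.T@np.linalg.inv(K(d))@np.array([uv[0],uv[1],1.])
def atz(d,uv,z):
    c,r=ray(d,uv); return c+r*(z-c[2])/r[2]
E
python3 - <<'E'
from h import *
import pickle
D={n:snap(n,n+'0.png') for n in('scene','side','wrist')}
pickle.dump(D,open('D0.pkl','wb'))
for n in D:
    d=D[n];print(n,d['fov_y'],ray(d,(280,210)), {k:d[k] for k in d if k!='img'})
print(manip.get_state())
E
```

```text
total 12
drwxr-xr-x  3 agent agent 4096 Dec  6 21:23 .
drwxr-xr-x 23 root  root  4096 Dec  6 21:23 ..
drwxr-xr-x  2 agent agent 4096 Dec  6 21:23 pics
scene 55.81304424802275 (array([0.86781919, 0.42457337, 0.94790119]), array([-0.4232969 , -0.39327093, -0.81642091])) {'fov_y': 55.81304424802275, 'cx': 272.5451832259049, 'cy': 212.24032010363143, 'rvec': array([ 1.04969743,  2.58563738, -0.80725563]), 'tvec': array([ 0.31319068, -0.20185208,  1.30117512])}
side 45.272993371930156 (array([-0.09182339,  0.97480318,  0.92478859]), array([ 0.37590568, -0.70075686, -0.60636934])) {'fov_y': 45.272993371930156, 'cx': 278.9007189705463, 'cy': 213.35079755147277, 'rvec': array([ 0.66175461, -2.56077434,  1.26045357]), 'tvec': array([0.38031623, 0.18437886, 1.27877704])}
wrist 70.87041500942782 (array([0.57549349, 0.06757714, 0.37266249]), array([-0.0051084 , -0.26339767, -0.9646881 ])) {'fov_y': 70.87041500942782, 'cx': 280.9055166585027, 'cy': 211.25675134812005, 'rvec': array([-2.87078913e+00,  8.29542806e-04,  2.87147936e-03]), 'tvec': array([-0.57473273, -0.03440203,  0.37833259])}
{'time_s': 0.15, 'joint_positions': array([-2.00324129e-02,  3.20158771e-01,  1.56536170e+00,  7.15766207e-06,
        1.25740127e+00, -2.00296395e-02]), 'joint_vel': array([-0.00043711, -0.00212144, -0.00351318,  0.00054657,  0.00177918,
       -0.00185779]), 'tau': array([-9.13009580e-05, -4.15840280e+01, -2.34345907e+01, -1.12702321e-04,
        5.94026569e-03, -2.51738534e-06]), 'position': array([ 5.74658701e-01, -8.86489716e-06,  2.30681923e-01]), 'ee_rot': array([-4.81579550e-04,  7.07108387e-01,  7.07104863e-01, -4.57942797e-04]), 'contact_force': array([ 0.72795547, -0.6610805 ,  0.16588648]), 'moment': array([-0.02905889, -0.02667287, -0.02066266]), 'finger_gap': 0.08586087145002354}
```

View pics/scene0.png

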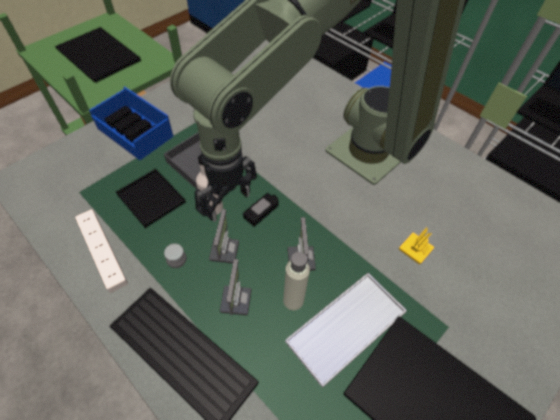

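View pics/side0.png

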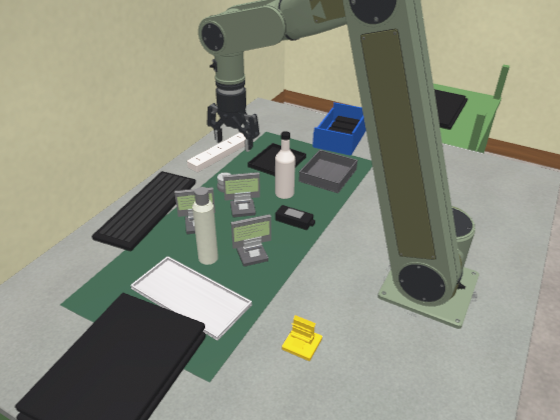

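View pics/wrist0.png

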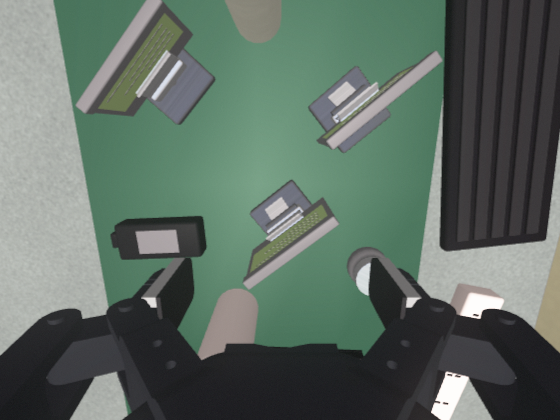

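The scene view shows three dark stands with cards at about (220,238), (236,287) and (302,245). The yellow stand at (418,245) is the look-alike and stays put. The ready tray is at (346,328), the card tray at (150,197) and the bin at (190,160), partly behind the gripper. Next I'll crop the wrist view closer.

Run:
```python
import cv2
w=cv2.imread('pics/wrist0.png'); s=cv2.imread('pics/side0.png'); c=cv2.imread('pics/scene0.png')
cv2.imwrite('pics/w_a.png',cv2.resize(w[0:150,60:260],None,fx=4,fy=4,interpolation=2))
cv2.imwrite('pics/w_b.png',cv2.resize(w[30:180,290:460],None,fx=4,fy=4,interpolation=2))
cv2.imwrite('pics/w_c.png',cv2.resize(w[160:310,200:400],None,fx=4,fy=4,interpolation=2))
cv2.imwrite('pics/s_a.png',cv2.resize(s[120:270,160:360],None,fx=4,fy=4,interpolation=2))
```

```text
(no output)
```

View pics/w_a.png

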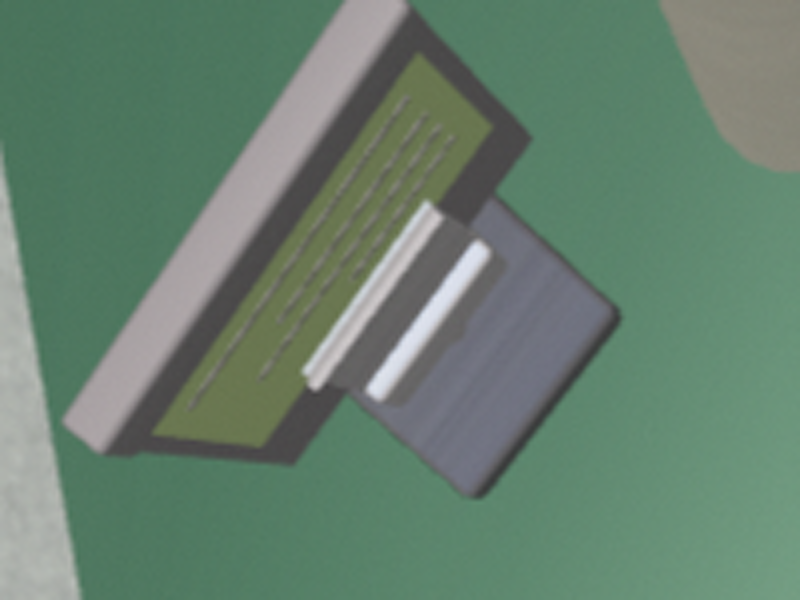

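View pics/w_b.png

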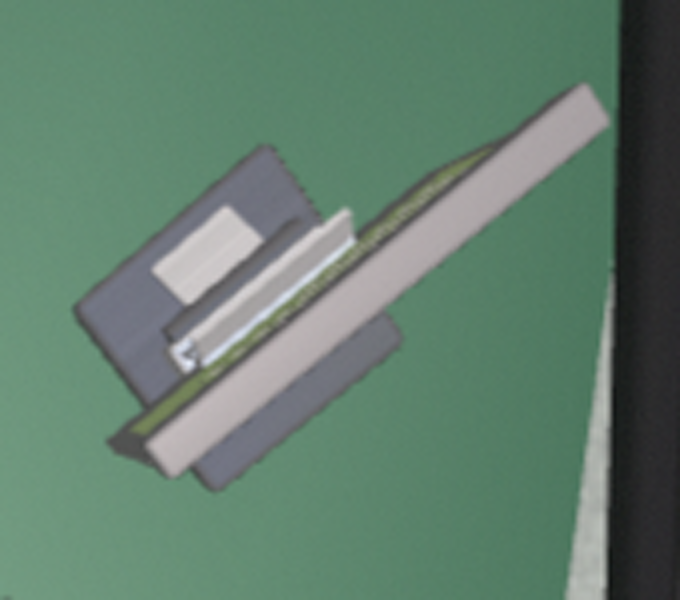

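View pics/w_c.png

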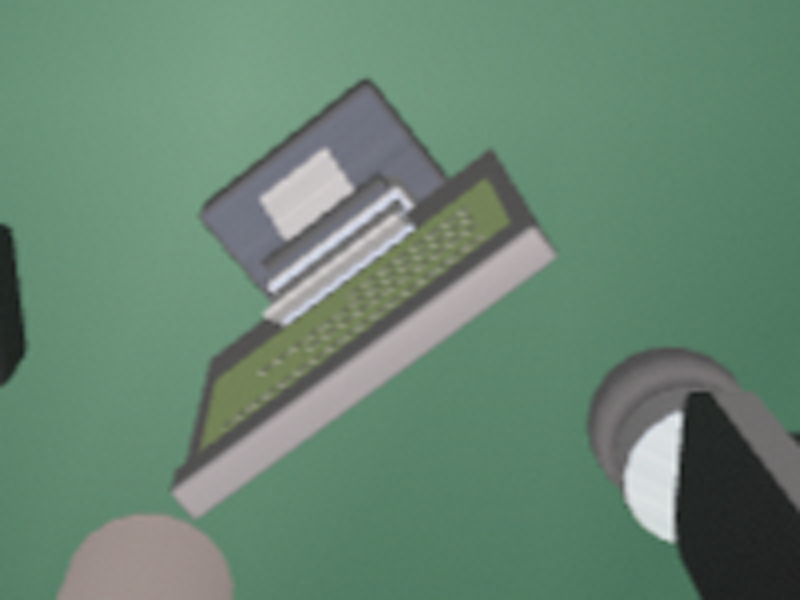

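View pics/s_a.png

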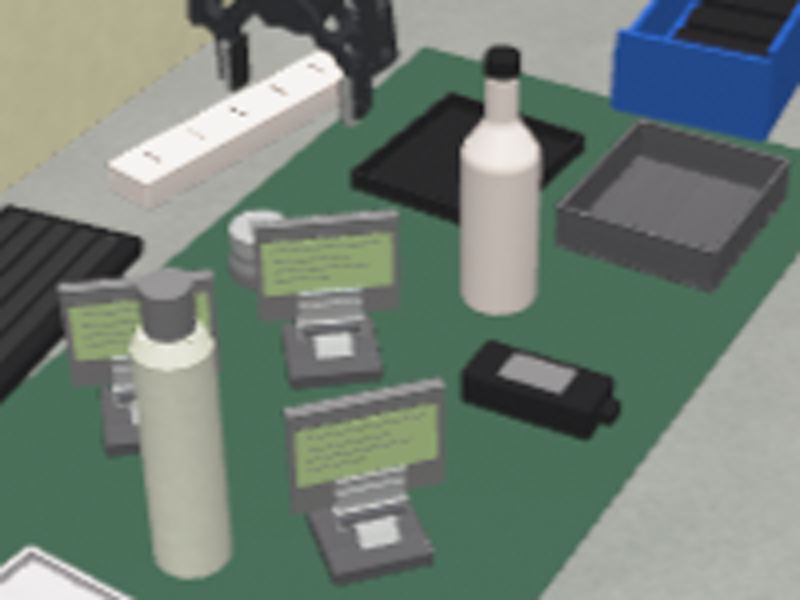

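```bash
cat > m.py <<'E'
from h import *
import pickle
from scipy.optimize import least_squares
D=pickle.load(open('D0.pkl','rb'))
w=D['wrist']
def fit(d,pts,obs,x0):
    pts=np.array(pts,float);obs=np.array(obs,float)
    def f(p):
        c,s=np.cos(p[2]),np.sin(p[2])
        P=np.c_[p[0]+c*pts[:,0]-s*pts[:,1],p[1]+s*pts[:,0]+c*pts[:,1],pts[:,2]]
        return (proj(d,P)-obs).ravel()
    return least_squares(f,x0)
if __name__=='__main__':
    T=.1275;F=.014
    # rail corners ordering: end1 (-y) .. 
    r=lambda sx,sy:(sx*.005,sy*.0525,T)
    ft=lambda sx,sy:(sx*.035,sy*.035,F)
    S={
    'B':([r(1,1),r(-1,1),r(-1,-1),r(1,-1),ft(1,-1),ft(1,1),ft(-1,1),ft(-1,-1)],
         [(326.3,140.8),(333,149.5),(442.5,60.5),(436.8,51),(356.8,66.3),(308.8,107),(343.8,152.5),(390.5,113.8)]),
    'C':([r(1,1),r(-1,1),r(-1,-1),r(1,-1),ft(1,-1),ft(1,1)],
         [(243,282.5),(248.8,289.3),(339,223.8),(332.5,217),(292,180),(250.5,213.8)]),
    'A':([r(-1,1),r(1,1),r(1,-1),ft(1,-1),ft(1,1)],
         [(76.3,105.5),(86.3,113),(162.5,1.25),(215,78.8),(178.8,124.3)]),
    }
    for k,(p,o) in S.items():
        for sub in ('all','rail'):
          n=len(p) if sub=='all' else sum(q[2]>.1 for q in p)
          best=min((fit(w,p[:n],o[:n],[.57,.05,a]) for a in np.arange(-3,3.2,.5)),key=lambda s:s.cost)
          print(k,sub,best.x[:2].round(4),np.degrees(best.x[2]).round(1),np.round(best.fun,1))
E
python3 m.py
python3 - <<'E'
import cv2
s=cv2.imread('pics/side0.png'); c=cv2.imread('pics/scene0.png')
cv2.imwrite('pics/c_l.png',cv2.resize(c[120:270,70:270],None,fx=4,fy=4,interpolation=2))
cv2.imwrite('pics/c_r.png',cv2.resize(c[190:390,200:420],None,fx=3,fy=3,interpolation=2))
cv2.imwrite('pics/s_r.png',cv2.resize(s[120:270,180:380],None,fx=4,fy=4,interpolation=2))
cv2.imwrite('pics/s_t.png',cv2.resize(s[240:350,110:270],None,fx=4,fy=4,interpolation=2))
E
```

```text
B all [0.6544 0.0879] -230.5 [-1.3  0.4 -0.5  1.4  1.4  0.1  0.1 -1.7  0.2 -2.2 -1.5 -0.3 -0.3  1.9
  1.8  1.5]
B rail [0.6544 0.0878] -230.7 [-1.3  0.3 -0.6  1.3  1.6  0.4  0.3 -1.5]
C all [ 0.5828 -0.0408] 128.5 [-1.4  0.8 -0.2  1.5  1.5  0.2  1.3 -1.6  0.  -0.5 -2.1 -0.1]
C rail [ 0.5825 -0.0407] 128.5 [-1.7  0.7 -0.5  1.4  1.2  0.1  0.9 -1.7]
A all [0.4664 0.1063] -230.9 [ 21.8  21.7   2.2   4.   21.3  20.8 -28.8 -33.  -37.1 -35. ]
A rail [0.4557 0.118 ] 132.8 [  9.5   9.6 -10.8  -7.7   1.3  -1.2]
```

View pics/c_l.png

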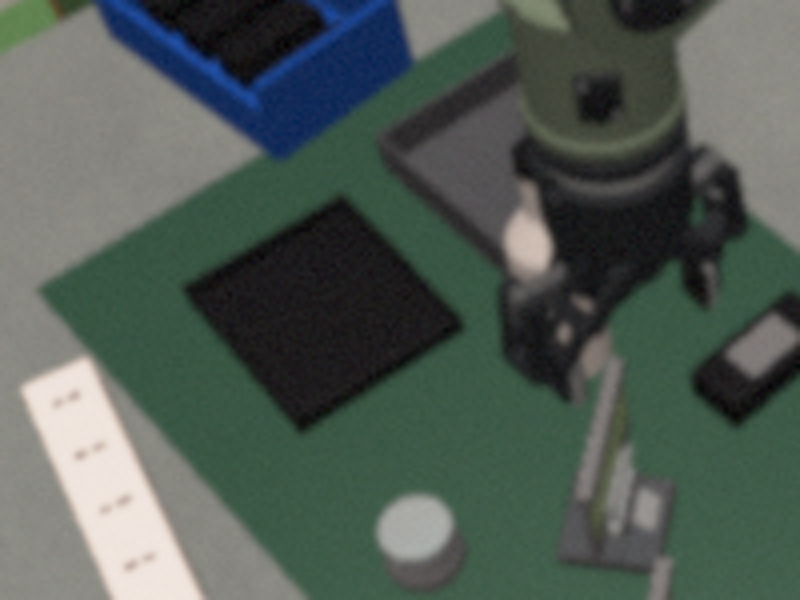

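View pics/c_r.png

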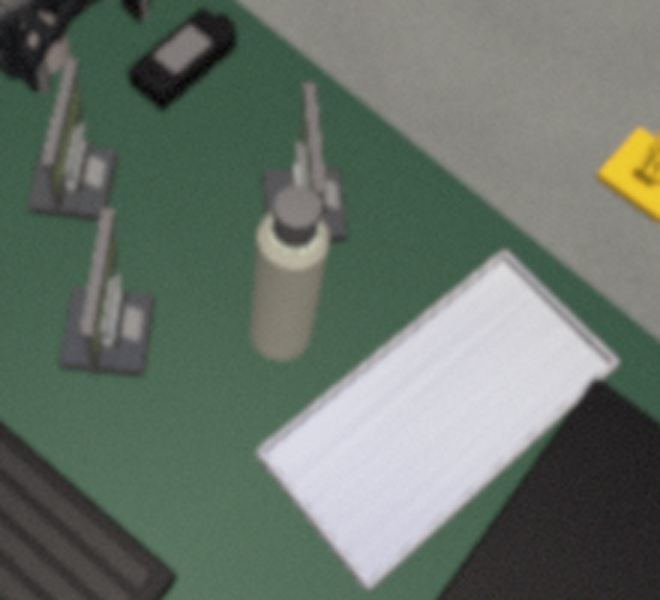

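View pics/s_t.png

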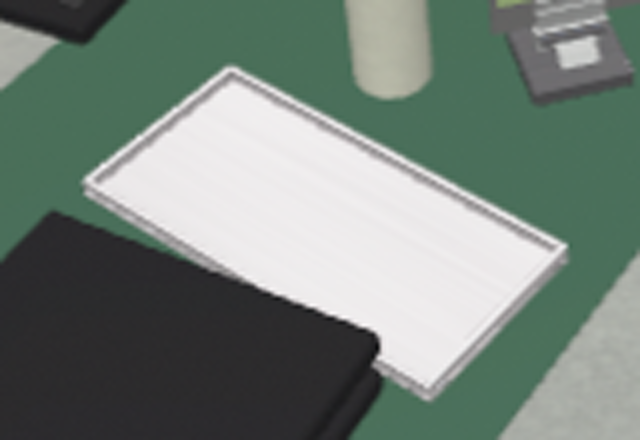

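View pics/s_r.png

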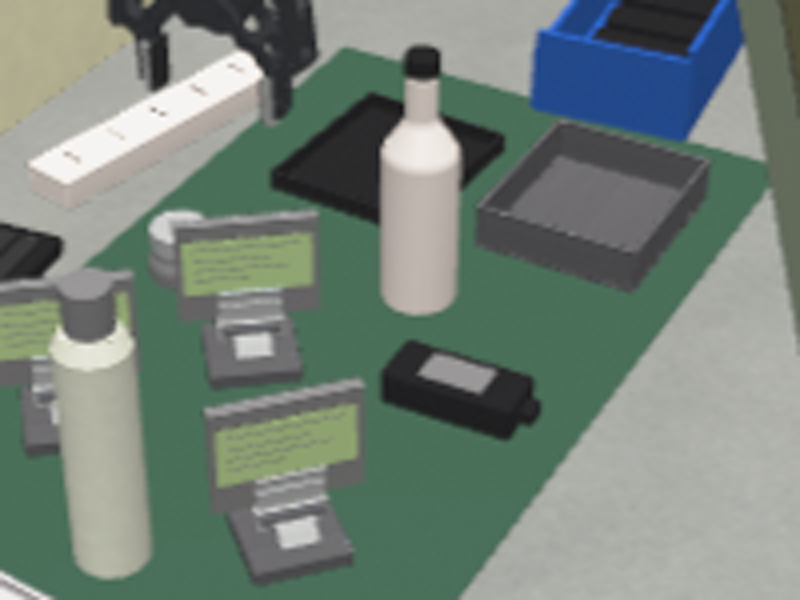

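Run:
```python
from m import *
T=.1275;F=.014
r=lambda sx,sy:(sx*.005,sy*.0525,T)
ft=lambda sx,sy:(sx*.035,sy*.035,F)
p=[r(-1,-1),r(1,-1),r(1,1),ft(1,1),ft(1,-1)];o=[(76.3,105.5),(86.3,113),(162.5,1.25),(215,78.8),(178.8,124.3)]
for n in (5,3):
  best=min((fit(w,p[:n],o[:n],[.45,.1,a]) for a in np.arange(-3,3.2,.5)),key=lambda s:s.cost)
  print('A',best.x[:2].round(4),np.degrees(best.x[2]).round(1),np.round(best.fun,1))
def tray(d,o,hx,hy,z,x0,nm):
    p=[(-hx,-hy,z),(hx,-hy,z),(hx,hy,z),(-hx,hy,z)]
    c=[]
    for k in range(4):
      for q in (p[k:]+p[:k],(p[k:]+p[:k])[::-1]):
        for a in(-2,-1,0,1,2,3): c.append(fit(d,q,o,[*x0,a]))
    b=min(c,key=lambda s:s.cost);print(nm,b.x[:2].round(4),np.degrees(b.x[2]).round(1),np.round(b.fun,1))
sc,sd=D['scene'],D['side']
tray(sc,[(368.3,273.3),(406.3,310.7),(323,386),(286,341)],.14,.065,.015,(.5,.3),'ready sc')
tray(sd,[(167.5,256.8),(252,301.8),(217.5,339),(131.3,285.8)],.14,.065,.015,(.5,.3),'ready sd')
tray(sc,[(155,169.3),(185.5,201.3),(145.8,228),(116.3,192.5)],.07,.08,.018,(.6,-.3),'card sc')
tray(sd,[(321.3,150.8),(357.3,160),(339,184),(299.5,172.5)],.07,.08,.04,(.4,-.3),'bin sd')
# heights check / bystanders
print('can base sd',atz(sd,(160+190/4,120+560/4),0), 'can top sc',atz(sc,(200+298/3,190+205/3),.222))
print('bottle base sd',atz(sd,(180+420/4,120+290/4),0),'top sd',atz(sd,(180+423/4,120+52/4),.215))
print('adapter',atz(sd,(180+460/4,120+375/4),.03),'jar sc',atz(sc,(70+417/4,120+522/4),.045))
print('yellow',atz(sc,(418,247),0.01),'jar sd',atz(sd,(180+180/4,120+225/4),.045))
for uv in [(40,330),(40,400),(260,140)]: pass
# laptop corner
for z in (.03,.1): print('laptop corner sd',z,atz(sd,(110+380/4,240+335/4),z),atz(sd,(110+55/4,240+212/4),z))
```

```text
A [0.4522 0.1214] -41.9 [-1.3  0.1 -0.3  1.5  1.5 -0.9  0.5 -1.7 -0.6  1.2]
A [0.4521 0.1215] -41.7 [-1.2  0.1 -0.2  1.5  1.3 -1.3]
ready sc [0.5066 0.3268] 174.3 [-0.2 -0.4  0.6 -0.1  0.2  0.8 -0.6 -0.7]
ready sd [0.5003 0.3276] -5.8 [ 0.4  0.   0.4  0.6 -0.1 -0.8 -0.7  0.2]
card sc [ 0.6252 -0.3191] -1.9 [ 1.   0.2  0.9 -0.8 -1.  -0.4 -0.9  1.1]
bin sd [ 0.4292 -0.3339] -180.0 [-1.  -0.8  1.1  0.6  0.3  0.3 -0.4 -0.3]
can base sd [ 5.44811941e-01  1.94947367e-01 -1.11022302e-16] can top sc [0.54919014 0.18916706 0.222     ]
bottle base sd [ 0.51154146 -0.18208209  0.        ] top sd [ 0.51040072 -0.17732016  0.215     ]
adapter [ 0.41632254 -0.06487814  0.03      ] jar sc [ 0.6882429  -0.10984992  0.045     ]
yellow [0.19764174 0.32194452 0.01      ] jar sd [ 0.68874559 -0.11083812  0.045     ]
laptop corner sd 0.03 [0.40741205 0.39589386 0.03      ] [0.63246235 0.41363433 0.03      ]
laptop corner sd 0.1 [0.36835648 0.44118238 0.1       ] [0.57580091 0.457535   0.1       ]
```

Candidates in the wrist picture:
- Stand A: rail (76,105)–(162,1)
- Stand B: rail (326,141)–(442,60)
- Stand C: rail (243,282)–(339,224)
- The yellow look-alike at scene (418,247) is excluded.

The close crops show that A, B and C are all dark stands with pale-green cards. I'll start with A at (0.452, 0.1215), yaw -42°.

```bash
cat > d.py <<'E'
import sys,json
from h import *
from scipy.spatial.transform import Rotation as R
# usage d.py x y z yaw_of_tool_y_deg [tilt about tool x deg]
def main():
    a=[float(v) for v in sys.argv[1:]]
    s=manip.get_state(); q=s['ee_rot']; Rt=R.from_quat([q[1],q[2],q[3],q[0]])
    G=R.from_euler('z',a[3],degrees=True)*R.from_quat([.70710678,.70710678,0,0])
    if len(a)>4: G=G*R.from_euler('x',a[4],degrees=True)
    d=np.array(a[:3])-s['position']
    print('t %.2f pos %s'%(s['time_s'],s['position'].round(4)),'F',s['contact_force'].round(1),'gap %.4f'%s['finger_gap'])
    print('shift cm in tool axes now',(100*Rt.inv().apply(d)).round(2),' in goal axes',(100*G.inv().apply(d)).round(2))
    print('rotvec deg',np.degrees((Rt.inv()*G).as_rotvec()).round(2),'J',s['joint_positions'].round(3))
main()
E
python3 -m crank '[2.4,-2.5,0,0,0,0,0.6, 2.4,-2.5,0,0,0,0,0.6, 2.4,-2.5,0,0,0,0,0.6, 2.4,-2.5,0,0,0,0,0.6, 2.4,-2.5,0,0,0,7,0.6, 0,0,0,0,0,7,0.6, 0,0,0,0,0,7,0.6, 0,0,0,0,0,7,0.6]' 80
python3 -m crank '[0,0,1.5,0,0,7,0.6, 0,0,2,0,0,7,0.6, 0,0,0,0,0,0,0.6]'
python3 d.py 0.452 0.1215 0.102 -42
python3 -c "
from h import *;snap('wrist','w1.png')"
```

```text
time_s: 0.82
position: [0.4493, 0.1205, 0.2313]
ee_rot: [0.0, 0.858, 0.513, 0.0]
contact_force: [0.3, 0.0, 0.1]
finger_gap: 0.0513
time_s: 1.07
position: [0.4476, 0.1195, 0.1933]
ee_rot: [-0.001, 0.914, 0.406, -0.003]
contact_force: [-0.6, -0.5, -0.9]
finger_gap: 0.0511
t 1.07 pos [0.4476 0.1195 0.1933] F [-0.6 -0.5 -0.9] gap 0.0511
shift cm in tool axes now [0.5  0.23 9.13]  in goal axes [0.44 0.19 9.13]
rotvec deg [-0.22  0.33 -0.1 ] J [ 0.236  0.178  1.862 -0.     1.108  0.971]
```

View pics/w1.png

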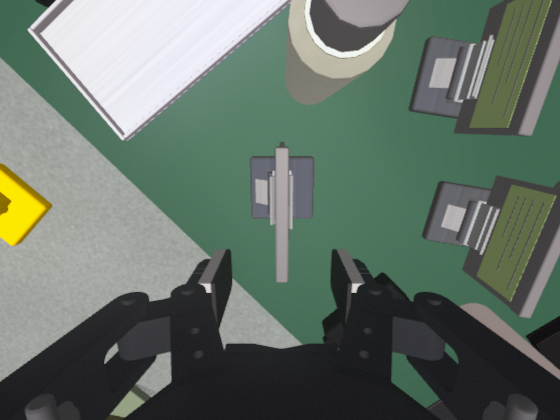

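Run:
```python
from h import *
d=snap('wrist')
a=atz(d,(282,148),.1275);b=atz(d,(281.5,282),.1275)
print(a,b,(a+b)/2,np.linalg.norm(a-b),np.degrees(np.arctan2(*(a-b)[1::-1])))
ft=[atz(d,p,.014) for p in [(251,157),(313,157),(313,218),(251,218)]]
print(np.mean(ft,0),np.linalg.norm(ft[0]-ft[1]),np.degrees(np.arctan2(*(ft[1]-ft[0])[1::-1])))
```

```text
[0.48633028 0.16007226 0.1275    ] [0.41685077 0.0830756  0.1275    ] [0.45159053 0.12157393 0.1275    ] 0.10371059443297378 47.93784168490417
[0.45214369 0.12190267 0.014     ] 0.06696243027209078 -41.88293713223232
```

The wrist picture shows A's card edge-on at (282,215) between the open pads. The re-measured position and yaw agree with the first fit, so I'm descending.

```bash
python3 -m crank '[0.45,0.2,1.5,0,0,0,0.6, 0,0,2.2,0,0,0,0.6, 0,0,2.2,0,0,0,0.6, 0,0,1.8,0,0,0,0.6, 0,0,0.9,0,0,0,0.6, 0,0,0.5,0,0,0,0.6]'
python3 d.py 0.452 0.1216 0.102 -42
python3 -c "
from h import *;snap('wrist','w2.png')"
```

```text
time_s: 1.67
position: [0.4547, 0.122, 0.105]
ee_rot: [-0.0, 0.913, 0.407, -0.0]
contact_force: [0.1, -0.1, -0.1]
finger_gap: 0.0513
t 1.67 pos [0.4547 0.122  0.105 ] F [ 0.1 -0.1 -0.1] gap 0.0513
shift cm in tool axes now [-0.21 -0.17  0.3 ]  in goal axes [-0.21 -0.17  0.3 ]
rotvec deg [-0.01  0.02  0.09] J [ 0.238  0.283  1.978 -0.     0.88   0.969]
```

View pics/w2.png

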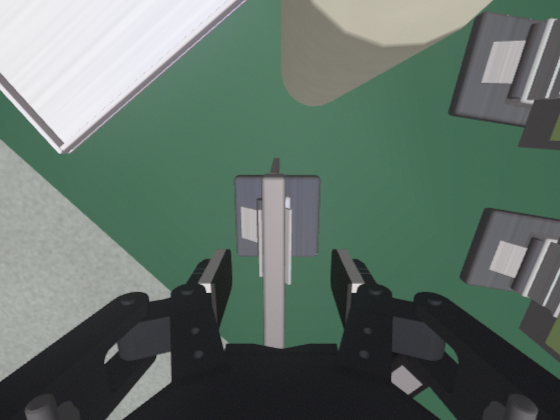

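The rail at (274,260) lies about 2 mm left of centre between the pads, so I'm correcting and then closing.

```bash
python3 -m crank '[-0.2,-0.2,0.3,0,0,0,0.6, 0,0,0,0,0,0,0.3, 0,0,0,0,0,0,0, 0,0,0,0,0,0,0, 0,0,0,0,0,0,0, 0,0,0,0,0,0,0]' 80
python3 d.py 0.452 0.1216 0.102 -42
```

```text
time_s: 2.22
position: [0.452, 0.1222, 0.1032]
ee_rot: [-0.0, 0.914, 0.407, 0.001]
contact_force: [-2.1, 0.7, 5.7]
finger_gap: 0.0082
t 2.22 pos [0.452  0.1222 0.1032] F [-2.1  0.7  5.7] gap 0.0082
shift cm in tool axes now [-0.05  0.04  0.12]  in goal axes [-0.05  0.04  0.12]
rotvec deg [ 0.01 -0.08 -0.02] J [2.390e-01 2.810e-01 1.987e+00 1.000e-03 8.720e-01 9.720e-01]
```

```bash
python3 -m crank '[0,0,0,0,0,0,0, 0,0,-0.2,0,0,0,0, 0,0,-0.3,0,0,0,0, 0,0,-0.4,0,0,0,0, 0,0,-0.5,0,0,0,0, 0,0,-0.6,0,0,0,0, 0,0,0,0,0,0,0, 0,0,0,0,0,0,0]'
python3 d.py 0.452 0.1216 0.122 -42
python3 -c "
from h import *;snap('wrist','w3.png');snap('side','s3.png')
import cv2
s=cv2.imread('pics/s3.png');cv2.imwrite('pics/s3c.png',cv2.resize(s[120:290,140:340],None,fx=4,fy=3.5))"
```

```text
time_s: 2.88
position: [0.4523, 0.1221, 0.1235]
ee_rot: [0.0, 0.914, 0.407, 0.001]
contact_force: [-1.5, 0.7, 6.0]
finger_gap: 0.0083
t 2.88 pos [0.4523 0.1221 0.1235] F [-1.5  0.7  6. ] gap 0.0083
shift cm in tool axes now [-0.05  0.01  0.15]  in goal axes [-0.05  0.01  0.15]
rotvec deg [ 0.06 -0.1  -0.  ] J [0.239 0.256 1.961 0.    0.923 0.972]
```

View pics/w3.png

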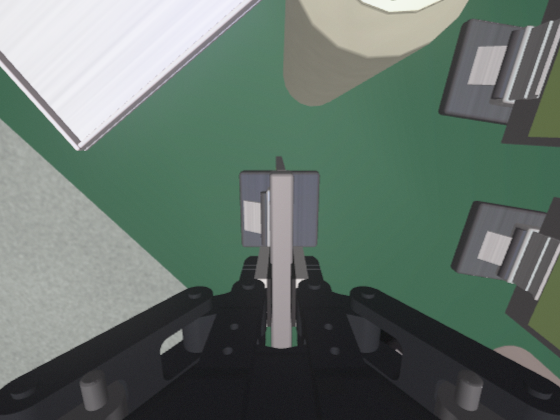

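View pics/s3c.png

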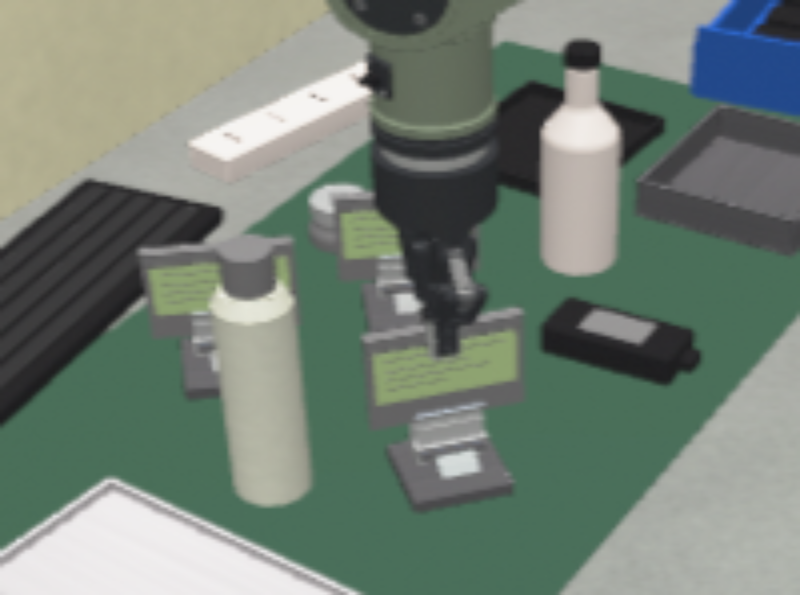

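After a 20 mm lift the foot looks smaller in the wrist view (about 79 px wide, was 84), as it would if it were still on the bench. The card has also risen out of the jaws, so A's clip seems to be slipping. I'll keep going straight up.

```bash
python3 -m crank '[0,0,-0.4,0,0,0,0, 0,0,-0.6,0,0,0,0, 0,0,-1,0,0,0,0, 0,0,-1.5,0,0,0,0, 0,0,-2,0,0,0,0, 0,0,-1.5,0,0,0,0, 0,0,0,0,0,0,0]'
python3 d.py 0.452 0.1216 0.122 -42
python3 -c "
from h import *;snap('wrist','w4.png');snap('side','s4.png')
import cv2
s=cv2.imread('pics/s4.png');cv2.imwrite('pics/s4c.png',cv2.resize(s[120:290,140:340],None,fx=4,fy=3.5))"
```

```text
time_s: 3.57
position: [0.454, 0.1222, 0.1956]
ee_rot: [0.001, 0.914, 0.407, 0.004]
contact_force: [0.9, 0.5, -1.1]
finger_gap: 0.0083
t 3.57 pos [0.454  0.1222 0.1956] F [ 0.9  0.5 -1.1] gap 0.0083
shift cm in tool axes now [-0.22 -0.14  7.36]  in goal axes [-0.18 -0.1   7.36]
rotvec deg [ 0.26 -0.35  0.01] J [ 0.239  0.18   1.854 -0.     1.1    0.972]
```

View pics/w4.png

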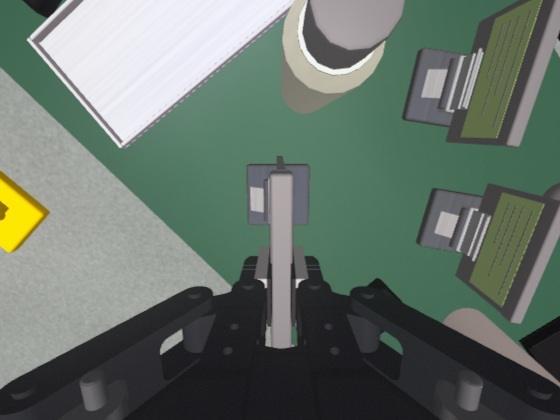

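View pics/s4c.png

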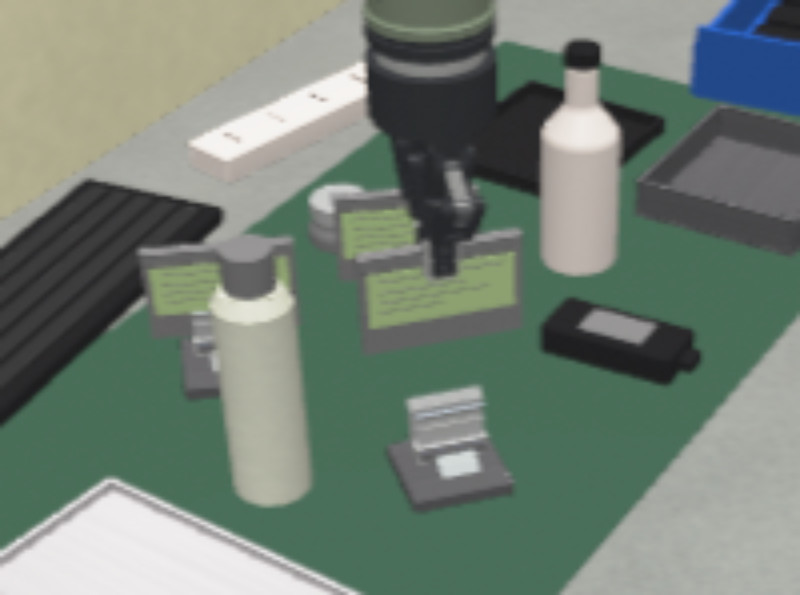

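Card A has come clear and its stand is upright on the bench at side crop (450,450), so stand A has the worn clip. I'll plan the lay-flat next, starting with the clearances around the card tray.

Run:
```python
from m import *
sc,sd=D['scene'],D['side']
for n,p in {'blue near-left top':(314,127),'blue bottom-left':(313,146),'blue bottom front':(352,153),'blue right':(368,108)}.items():
    for z in (0,.06): print(n,z,atz(sd,p,z).round(3))
for p in [(92,125),(141,157),(172,130)]: print('sc',p,atz(sc,p,0).round(3))
print('strip',atz(sd,(190,165),0).round(3),atz(sd,(245,140),0).round(3))
tr=[(.625-.319j)]
```

```text
blue near-left top 0 [ 0.62  -0.622  0.   ]
blue near-left top 0.06 [ 0.574 -0.519  0.06 ]
blue bottom-left 0 [ 0.561 -0.489  0.   ]
blue bottom-left 0.06 [ 0.518 -0.394  0.06 ]
blue bottom front 0 [ 0.418 -0.514  0.   ]
blue bottom front 0.06 [ 0.385 -0.417  0.06 ]
blue right 0 [ 0.498 -0.882  0.   ]
blue right 0.06 [ 0.459 -0.761  0.06 ]
sc (92, 125) [ 0.588 -0.73   0.   ]
sc (141, 157) [ 0.551 -0.49   0.   ]
sc (172, 130) [ 0.405 -0.522  0.   ]
strip [ 0.871 -0.166  0.   ] [ 0.799 -0.405  0.   ]
```

Plan for the card: yaw 0, tool tilted about -57° so it points to +x, and lower edge near x = 0.668 in the tray. I'll raise first, then travel and turn.

```bash
python3 -m crank '[0,0,-2,0,0,0,0, 0,0,-3.2,0,0,0,0, 0,0,-3.2,0,0,-7,0, 0,0,-3,0,0,-7,0, 0,0,0,0,0,-7,0, 0,0,0,0,0,-7,0, 0,0,0,0,0,-7,0, 0,0,0,0,0,-7,0]'
python3 d.py 0.55 -0.319 0.31 0
```

```text
time_s: 4.33
position: [0.4512, 0.1217, 0.3049]
ee_rot: [-0.001, 0.705, 0.709, -0.001]
contact_force: [-0.1, 0.7, -1.8]
finger_gap: 0.0081
t 4.33 pos [0.4512 0.1217 0.3049] F [-0.1  0.7 -1.8] gap 0.0081
shift cm in tool axes now [-44.13   9.61  -0.5 ]  in goal axes [-44.07   9.88  -0.51]
rotvec deg [-0.13  0.04  0.35] J [ 0.239  0.108  1.658 -0.     1.378  0.233]
```

```bash
python3 -m crank '[-1.5,0.3,0,0,0,0,0, -3.2,0.7,-0.5,0,0,0,0, -3.5,0.8,0,0,0,0,0, -3.5,0.8,0,0,0,0,0, -3.5,0.8,0,0,0,0,0, -3.5,0.8,0,0,0,0,0, -3.5,0.8,0,0,0,0,0, -3.5,0.8,0,0,0,0,0]'
python3 -m crank '[-3.5,0.8,0,0,0,0,0, -3.5,0.8,0,0,0,0,0, -3.5,0.8,0,0,0,0,0, -3.5,0.8,0,0,0,0,0, -2.5,0.6,0,0,0,0,0, -1.5,0.2,0,0,0,0,0, 0,0,0,-7,0,0,0, 0,0,0,-7,0,0,0]'
python3 d.py 0.55 -0.319 0.31 0 -57
python3 -m crank '[0,0,0,-7,0,0,0, 0,0,0,-7,0,0,0, 0,0,0,-7,0,0,0, 0,0,0,-7,0,0,0, 0,0,0,-7,0,0,0, 0,0,0,-7,0,0,0, 0,0,0,0,0,0,0]'
python3 d.py 0.55 -0.319 0.31 0 -57
```

```text
time_s: 5.0
position: [0.5093, -0.1369, 0.3096]
ee_rot: [-0.001, 0.707, 0.707, -0.001]
contact_force: [-0.3, 0.8, 0.0]
finger_gap: 0.0086
time_s: 5.67
position: [0.5513, -0.3159, 0.3085]
ee_rot: [0.086, 0.702, 0.702, 0.088]
contact_force: [-0.3, 0.5, -0.4]
finger_gap: 0.0085
t 5.67 pos [ 0.5513 -0.3159  0.3085] F [-0.3  0.5 -0.4] gap 0.0085
shift cm in tool axes now [-0.31 -0.08 -0.18]  in goal axes [-0.31  0.06 -0.19]
rotvec deg [-42.89  -0.09  -0.07] J [-0.609  0.277  1.456  0.151  1.21  -0.648]
time_s: 6.25
position: [0.5482, -0.3097, 0.306]
ee_rot: [0.298, 0.637, 0.639, 0.31]
contact_force: [-0.1, 1.2, -1.6]
finger_gap: 0.0083
t 6.25 pos [ 0.5482 -0.3097  0.306 ] F [-0.1  1.2 -1.6] gap 0.0083
shift cm in tool axes now [-0.92  0.43 -0.13]  in goal axes [-0.93  0.44 -0.07]
rotvec deg [-6.05 -0.94 -0.34] J [-0.835  0.137  1.929  1.081  0.727 -1.56 ]
```

```bash
python3 -m crank '[0,0,0,-6,-1,-0.3,0, 0,0,0,0,0,0,0]'
python3 d.py 0.6166 -0.319 0.10 0 -57
python3 -c "
from h import *;snap('scene','c5.png');snap('side','s5.png')"
```

```text
time_s: 6.42
position: [0.5505, -0.3091, 0.3077]
ee_rot: [0.327, 0.624, 0.628, 0.331]
contact_force: [-0.0, 0.4, -2.4]
finger_gap: 0.0086
t 6.42 pos [ 0.5505 -0.3091  0.3077] F [-0.   0.4 -2.4] gap 0.0086
shift cm in tool axes now [ -1.1  -13.36  17.21]  in goal axes [ -0.99 -13.82  16.86]
rotvec deg [-1.54 -0.45  0.07] J [-0.851  0.138  1.98   1.253  0.717 -1.739]
```

View pics/c5.png

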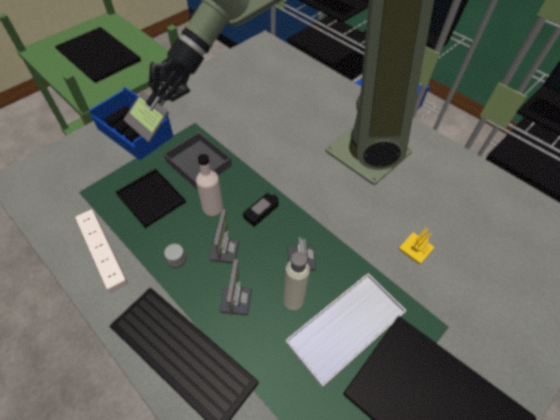

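View pics/s5.png

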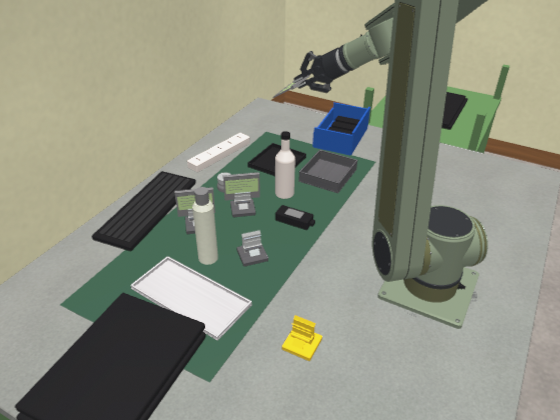

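The card is held tilted over at scene (147,115), and there is room to come down to the card tray at (150,197).

```bash
python3 -m crank '[-0.2,-1.5,2,-1.5,-0.4,0,0, -0.2,-2.3,2.8,0,0,0,0, -0.2,-2.3,2.8,0,0,0,0, -0.2,-2.3,2.8,0,0,0,0, -0.2,-2.3,2.8,0,0,0,0, 0,-2,2.2,0,0,0,0, 0,-1.1,1.4,0,0,0,0, 0,0,0,0,0,0,0]'
python3 d.py 0.6166 -0.319 0.04 0 -57
python3 - <<'E'
from h import *
import cv2
snap('scene','c6.png');s=snap('side','s6.png')
a=cv2.imread('pics/c6.png');cv2.imwrite('pics/c6c.png',cv2.resize(a[110:250,80:260],None,fx=4,fy=4))
a=cv2.imread('pics/s6.png');cv2.imwrite('pics/s6c.png',cv2.resize(a[90:230,210:390],None,fx=4,fy=4))
E
```

```text
time_s: 7.18
position: [0.6206, -0.3226, 0.1042]
ee_rot: [0.333, 0.621, 0.624, 0.338]
contact_force: [-0.3, -0.1, -0.7]
finger_gap: 0.0084
t 7.18 pos [ 0.6206 -0.3226  0.1042] F [-0.3 -0.1 -0.7] gap 0.0084
shift cm in tool axes now [ 0.33 -5.58  3.2 ]  in goal axes [ 0.36 -5.6   3.16]
rotvec deg [-0.37 -0.49 -0.01] J [-0.766  0.522  2.098  1.963  0.686 -2.552]
```

View pics/c6c.png

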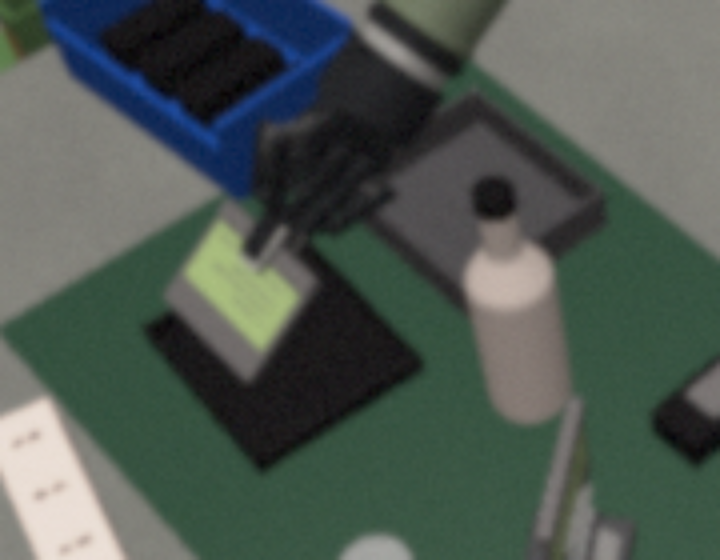

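View pics/s6c.png

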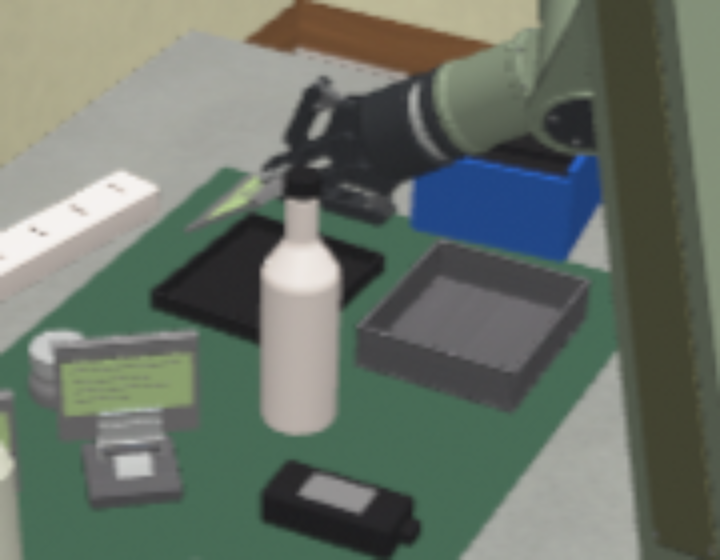

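Joint 6 is at -2.55, almost at its limit of -2.56. Before going lower I'll fit a kinematic model from the logged states and choose a safer yaw.

```bash
cat > k.py <<'E'
import numpy as np
from scipy.spatial.transform import Rotation as R
from scipy.optimize import least_squares
data=[([-0.02003,0.32016,1.56536,0,1.2574,-0.02003],[.57466,0,.23068],[-.00048,.7071,.7071,-.00046]),
([0.236,0.178,1.862,0,1.108,0.971],[.4476,.1195,.1933],[-.001,.914,.406,-.003]),
([0.238,0.283,1.978,0,.88,.969],[.4547,.122,.105],[0,.913,.407,0]),
([0.239,0.108,1.658,0,1.378,.233],[.4512,.1217,.3049],[-.001,.705,.709,-.001]),
([-.609,.277,1.456,.151,1.21,-.648],[.5513,-.3159,.3085],[.086,.702,.702,.088]),
([-.835,.137,1.929,1.081,.727,-1.56],[.5482,-.3097,.306],[.298,.637,.639,.31]),
([-.851,.138,1.98,1.253,.717,-1.739],[.5505,-.3091,.3077],[.327,.624,.628,.331]),
([-.766,.522,2.098,1.963,.686,-2.552],[.6206,-.3226,.1042],[.333,.621,.624,.338])]
def rot(j): return R.from_euler('ZYZYZ',[j[0],j[1]+j[2],j[3],j[4],j[5]])
def fk(j,p):
    a0,h,L1,L2,d,L3=p
    u=R.from_euler('ZY',[j[0],j[1]]);f=R.from_euler('ZY',[j[0],j[1]+j[2]])
    w=R.from_euler('Z',j[0]).apply([a0,0,h])+u.apply([0,0,L1])+f.apply([d,0,L2])
    Rr=rot(j); return w+Rr.apply([0,0,L3]),Rr,w
C=None
def q2(q): return R.from_quat([q[1],q[2],q[3],q[0]])
Cs=[rot(j).inv()*q2(q) for j,_,q in data]
C=Cs[0]
P=least_squares(lambda p:np.concatenate([fk(j,p)[0]-x for j,x,_ in data]+[1e-3*(p-np.array([0,.2,.4,.4,0,.2]))]),[0,.2,.4,.4,0,.2]).x
lo=np.array([-3.11,-.84,.21,-1.34,.05,-2.56]);hi=np.array([3.11,2.01,2.61,4.49,2.63,2.56])
def goal(yaw,tilt): return R.from_euler('z',yaw,degrees=True)*R.from_quat([.70710678,.70710678,0,0])*R.from_euler('x',tilt,degrees=True)
def ik(pos,G,j0):
    f=lambda j:np.r_[(fk(j,P)[0]-pos)*5,((rot(j)*C).inv()*G).as_rotvec()]
    return least_squares(f,j0)
if __name__=='__main__':
    print(P.round(4),[np.degrees((C.inv()*c).magnitude()).round(2) for c in Cs],C.as_rotvec())
    print(np.round([1000*(fk(j,P)[0]-x) for j,x,_ in data],1))
    j0=np.array(data[-1][0])
    for yaw in(0,15,25,35):
        for tilt in (-45,-57,-65):
            t=np.radians(-tilt)
            zt=np.array([np.cos(np.radians(yaw))*np.sin(t),np.sin(np.radians(yaw))*np.sin(t),-np.cos(t)])
            h=zt*[1,1,0]/np.sin(t)
            le=np.array([.625,-.319,.006])+h*.042
            tcp=le-zt*.0612
            for up in(0,.08):
                s=ik(tcp+[0,0,up],goal(yaw,tilt),j0)
                print(yaw,tilt,up,tcp.round(4),s.x.round(3),'%.1e'%s.cost,'w',fk(s.x,P)[2].round(3),'OUT' if (s.x<lo+.05).any() or (s.x>hi-.05).any() else '')
E
python3 k.py
```

```text
Traceback (most recent call last):
  File "k.py", line 20, in <module>
    Cs=[rot(j).inv()*q2(q) for j,_,q in data]
        ~~~^^^
  File "k.py", line 12, in rot
    def rot(j): return R.from_euler('ZYZYZ',[j[0],j[1]+j[2],j[3],j[4],j[5]])
                       ~~~~~~~~~~~~^^^^^^^^^^^^^^^^^^^^^^^^^^^^^^^^^^^^^^^^^
  File "scipy/spatial/transform/_rotation.pyx", line 1413, in scipy.spatial.transform._rotation.Rotation.from_euler
ValueError: Expected axis specification to be a non-empty string of upto 3 characters, got ZYZYZ
```

```bash
sed -i "s/^def rot.*/def rot(j): return R.from_euler('ZYZ',[j[0],j[1]+j[2],j[3]])*R.from_euler('YZ',[j[4],j[5]])/" k.py; python3 k.py
```

```text
[-0.0117  0.153   0.5997  0.4272  0.0298  0.3322] [np.float64(0.0), np.float64(0.05), np.float64(0.07), np.float64(0.05), np.float64(0.07), np.float64(0.07), np.float64(0.05), np.float64(0.06)] [4.66197995e-07 3.13587157e-06 1.57079633e+00]
[[ -1.2 -11.5  -1.3]
 [ -0.4 -12.   -2.1]
 [ -1.4 -12.   -3.4]
 [  1.  -11.5  -0. ]
 [ -3.6  -9.1   0.7]
 [ -0.4  -5.    2.5]
 [ -0.   -4.2   3. ]
 [ -1.4  -3.2   0.6]]
0 -45 0 [ 0.6237 -0.319   0.0493] [-0.687  0.553  2.034  1.775  0.476 -2.325] 4.9e-23 w [ 0.389 -0.319  0.284] 
0 -45 0.08 [ 0.6237 -0.319   0.0493] [-0.687  0.426  1.973  1.405  0.472 -1.91 ] 5.3e-21 w [ 0.389 -0.319  0.364] 
0 -57 0 [ 0.6157 -0.319   0.0393] [-0.758  0.644  2.154  2.166  0.77  -2.803] 3.3e-27 w [ 0.337 -0.319  0.22 ] OUT
0 -57 0.08 [ 0.6157 -0.319   0.0393] [-0.758  0.49   2.113  1.97   0.676 -2.543] 9.2e-26 w [ 0.337 -0.319  0.3  ] OUT
0 -65 0 [ 0.6115 -0.319   0.0319] [-0.799  0.737  2.209  2.262  1.003 -2.976] 1.1e-30 w [ 0.31  -0.319  0.172] OUT
0 -65 0.08 [ 0.6115 -0.319   0.0319] [-0.799  0.567  2.185  2.149  0.888 -2.783] 3.1e-23 w [ 0.31  -0.319  0.252] O
[... 1377 characters left out ...]
52  0.252] 
35 -45 0 [ 0.624  -0.3197  0.0493] [-0.811  0.674  1.733  1.056  0.933 -2.173] 1.5e-30 w [ 0.432 -0.454  0.284] 
35 -45 0.08 [ 0.624  -0.3197  0.0493] [-0.811  0.574  1.679  0.966  1.016 -2.014] 1.3e-18 w [ 0.432 -0.454  0.364] 
35 -57 0 [ 0.6174 -0.3243  0.0393] [-0.894  0.76   1.773  1.263  1.072 -2.434] 1.7e-18 w [ 0.389 -0.484  0.22 ] 
35 -57 0.08 [ 0.6174 -0.3243  0.0393] [-0.894  0.647  1.739  1.192  1.122 -2.278] 2.2e-21 w [ 0.389 -0.484  0.3  ] 
35 -65 0 [ 0.614  -0.3267  0.0319] [-0.937  0.832  1.785  1.36   1.185 -2.57 ] 9.5e-29 w [ 0.367 -0.499  0.172] OUT
35 -65 0.08 [ 0.614  -0.3267  0.0319] [-0.937  0.712  1.765  1.308  1.218 -2.425] 2.0e-20 w [ 0.367 -0.499  0.252]
```

```bash
python3 d.py 0.620 -0.320 0.11 15 -50
```

```text
t 7.28 pos [ 0.6203 -0.3232  0.1082] F [-0.6  0.6  0.4] gap 0.0083
shift cm in tool axes now [ 0.32  0.14 -0.12]  in goal axes [ 0.32  0.17 -0.07]
rotvec deg [ 6.89 11.75 -8.76] J [-0.767  0.516  2.098  1.964  0.687 -2.553]
```

```bash
python3 -m crank '[0,1.3,-0.9,3.5,0,0,0, 0,0.8,-0.6,3.4,0,0,0, 0,0,0,0,0,0,0]'; python3 d.py 0.620 -0.320 0.13 15 -50
```

```text
time_s: 7.53
position: [0.6215, -0.3245, 0.1395]
ee_rot: [0.304, 0.635, 0.642, 0.302]
contact_force: [0.3, -0.0, -0.6]
finger_gap: 0.0085
t 7.53 pos [ 0.6215 -0.3245  0.1395] F [ 0.3 -0.  -0.6] gap 0.0085
shift cm in tool axes now [ 0.46 -0.83  0.49]  in goal axes [ 0.47 -0.75  0.59]
rotvec deg [ 0.78 11.48 -9.01] J [-0.738  0.434  2.014  1.641  0.551 -2.184]
```

```bash
python3 -m crank '[0.2,0,0,0.3,4,-3,0, 0.3,0,0,0.3,4,-3,0, 0,0,0,0.2,3.6,-3,0, 0,0,0,0,0,0,0]'; python3 d.py 0.620 -0.320 0.0454 15 -50
```

```text
time_s: 7.87
position: [0.6189, -0.3205, 0.1335]
ee_rot: [0.254, 0.554, 0.718, 0.336]
contact_force: [-0.1, -0.2, 0.2]
finger_gap: 0.0082
t 7.87 pos [ 0.6189 -0.3205  0.1335] F [-0.1 -0.2  0.2] gap 0.0082
shift cm in tool axes now [-0.05 -6.65  5.77]  in goal axes [ 0.01 -6.67  5.75]
rotvec deg [-0.17 -0.27 -0.36] J [-0.807  0.491  1.904  1.322  0.766 -2.094]
```

```bash
python3 -m crank '[0,-1,0.8,0,0,0,0, 0,-1.5,1.3,0,0,0,0, 0,-1.5,1.3,0,0,0,0, 0,-1.2,1.1,0,0,0,0, 0,-0.7,0.6,0,0,0,0, 0,-0.4,0.3,0,0,0,0, 0,0,0,0,0,0,0]'; python3 d.py 0.620 -0.320 0.0454 15 -50
python3 - <<'E'
from h import *
import cv2
snap('scene','c7.png');s=snap('side','s7.png')
a=cv2.imread('pics/c7.png');cv2.imwrite('pics/c7c.png',cv2.resize(a[110:250,80:260],None,fx=4,fy=4))
E
```

```text
time_s: 8.45
position: [0.6176, -0.3163, 0.048]
ee_rot: [0.251, 0.555, 0.718, 0.336]
contact_force: [-0.3, 0.5, -1.1]
finger_gap: 0.0085
t 8.45 pos [ 0.6176 -0.3163  0.048 ] F [-0.3  0.5 -1.1] gap 0.0085
shift cm in tool axes now [-0.42 -0.11  0.27]  in goal axes [-0.42 -0.11  0.27]
rotvec deg [-0.38 -0.42 -0.64] J [-0.803  0.619  1.969  1.524  0.735 -2.364]
```

View pics/c7c.png

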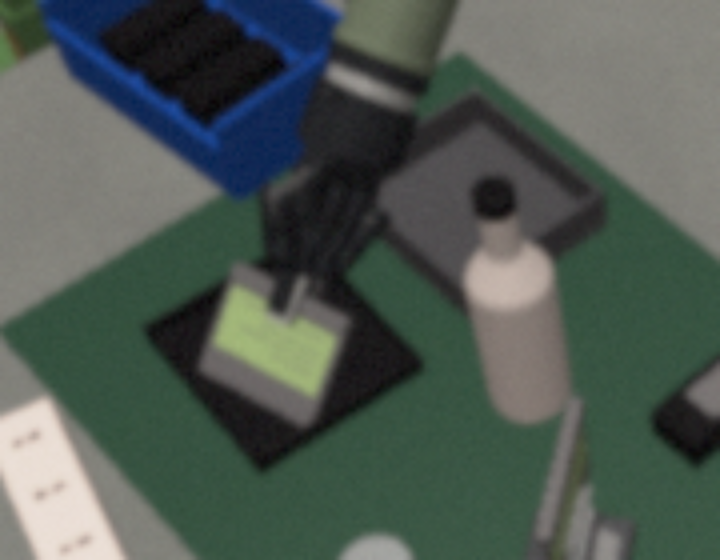

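The card's lower edge is inside the black tray at crop (203,365)–(305,428). I'll lower the last few mm and open slightly.

```bash
python3 -m crank '[-0.1,-0.3,0.2,0,0,0,0, 0,-0.1,0.1,0,0,0,0, 0,0,0,0,0,0,0]'; python3 d.py 0.620 -0.320 0.0454 15 -50
python3 -m crank '[0,-0.15,0.1,0,0,0,0, 0,0,0,0,0,0,0]'; python3 d.py 0.620 -0.320 0.0454 15 -50
```

```text
time_s: 8.8
position: [0.6187, -0.3184, 0.0453]
ee_rot: [0.253, 0.554, 0.718, 0.337]
contact_force: [-1.2, -0.6, 3.5]
finger_gap: 0.0083
t 8.80 pos [ 0.6187 -0.3184  0.0453] F [-1.2 -0.6  3.5] gap 0.0083
shift cm in tool axes now [-0.18  0.06  0.05]  in goal axes [-0.18  0.06  0.05]
rotvec deg [-0.21 -0.34 -0.49] J [-0.805  0.626  1.967  1.532  0.737 -2.378]
time_s: 8.97
position: [0.6189, -0.3185, 0.0444]
ee_rot: [0.253, 0.554, 0.718, 0.337]
contact_force: [-1.5, -0.3, 6.4]
finger_gap: 0.0082
t 8.97 pos [ 0.6189 -0.3185  0.0444] F [-1.5 -0.3  6.4] gap 0.0082
shift cm in tool axes now [-0.17  0.12 -0.02]  in goal axes [-0.17  0.12 -0.02]
rotvec deg [-0.11 -0.34 -0.47] J [-0.805  0.629  1.968  1.537  0.738 -2.384]
```

The tray floor is touching (+6 N), so I'm releasing.

```bash
python3 -m crank '[0,0,0,0,0,0,0.15, 0,0,0,0,0,0,0.15, 0,0,0,0,0,0,0.25, 0,0,0,0,0,0,0.3, 0,0,0,0,0,0,0.3, 0,0,0,0,0,0,0.3]'
python3 - <<'E'
from h import *
import cv2
snap('scene','c8.png');s=snap('wrist','w8.png')
a=cv2.imread('pics/c8.png');cv2.imwrite('pics/c8c.png',cv2.resize(a[110:250,80:260],None,fx=4,fy=4))
E
```

```text
time_s: 9.47
position: [0.6179, -0.3179, 0.0418]
ee_rot: [0.251, 0.555, 0.718, 0.336]
contact_force: [0.3, -0.3, -0.6]
finger_gap: 0.0255
```

View pics/c8c.png

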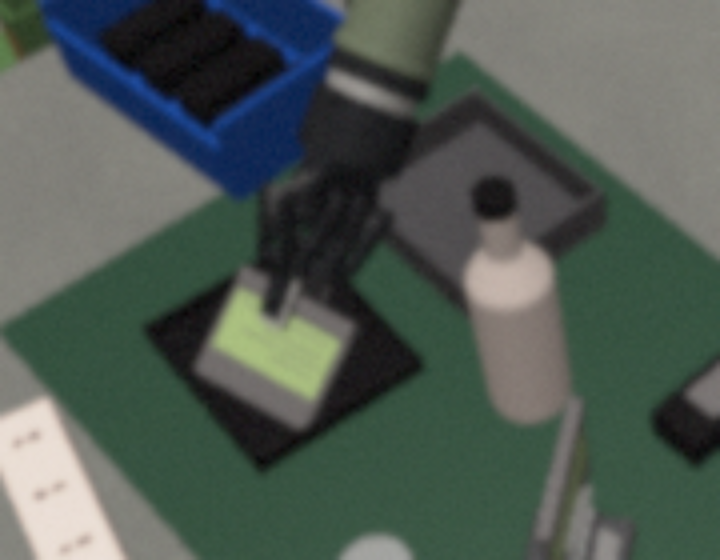

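View pics/w8.png

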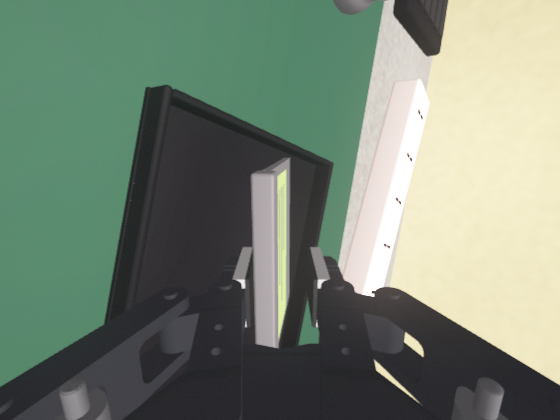

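The card leans on the lower finger. I'll lower it another 12 mm with the finger as support, then slide out backwards.

```bash
python3 -m crank '[0,-0.5,0.4,0,0,0,0.3, 0,-0.5,0.4,0,0,0,0.3, 0,0,-0.5,0,0,0,0.3, 0,0,-1,0,0,0,0.3, 0,0,-1,0,0,0,0.3, 0,0,-1,0,0,0,0.3, 0,0,-1.5,0,0,0,0.3, 0,0,-2,0,0,0,0.3]'; python3 d.py 0.5 -0.32 0.3 0
python3 - <<'E'
from h import *
import cv2
snap('scene','c9.png');s=snap('wrist','w9.png')
a=cv2.imread('pics/c9.png');cv2.imwrite('pics/c9c.png',cv2.resize(a[110:250,80:260],None,fx=4,fy=4))
E
```

```text
time_s: 10.23
position: [0.5651, -0.3321, 0.0751]
ee_rot: [0.251, 0.555, 0.718, 0.336]
contact_force: [-0.3, -0.6, -0.0]
finger_gap: 0.0255
t 10.23 pos [ 0.5651 -0.3321  0.0751] F [-0.3 -0.6 -0. ] gap 0.0255
shift cm in tool axes now [  3.13  13.23 -19.1 ]  in goal axes [  1.21  -6.51 -22.49]
rotvec deg [49.24 -7.14 13.73] J [-0.898  0.552  2.011  1.422  0.788 -2.336]
```

View pics/c9c.png

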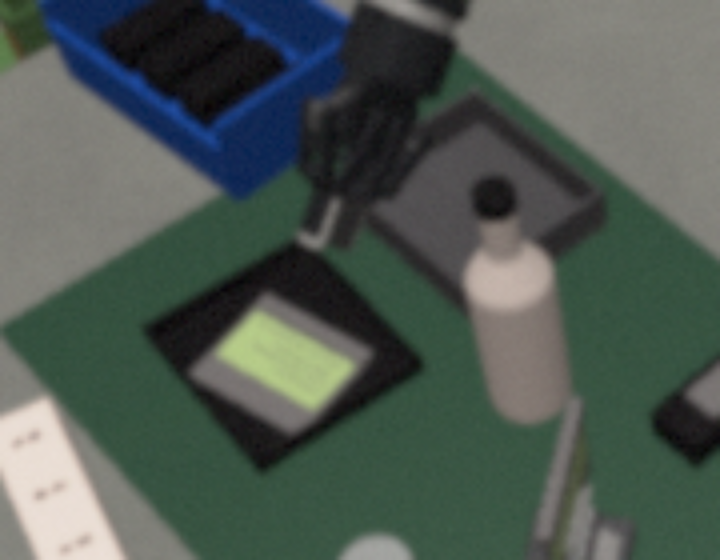

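View pics/w9.png

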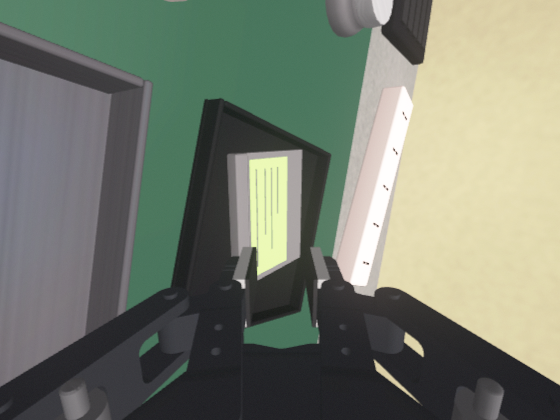

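The card lies flat inside the tray at crop (280,365). Next is the empty stand A.

```bash
python3 -m crank '[0,0.8,-2.5,0,0,0,0.6, 0,2,-3.2,0,0,0,0.85, 0.5,2.2,-3.2,0,0,0,0.85, 0.5,2.4,-3,0,0,0,0.85, 0.5,2.4,-3,0,0,0,0.85, 0.5,2,-2.6,0,0,0,0.85, 0.5,1.5,-1.6,6.5,-1,1.9,0.85, 0,0,0,6.5,-1,1.9,0.85]'
python3 -m crank '[0,0,0,6.5,-1,1.9,0.85, 0,0,0,6.5,-1,1.9,0.85, 0,0,0,6.5,-1,1.9,0.85, 0,0,0,6,-0.8,1.7,0.85, 0,0,0,6,-0.8,1.7,0.85, 0,0,0,5,-0.6,1.1,0.85, 0,0,0,0,0,0,0.85]'
python3 d.py 0.452 0.1216 0.2 48
python3 - <<'E'
from h import *
snap('wrist','w10.png')
E
```

```text
time_s: 11.0
position: [0.5027, -0.3272, 0.2977]
ee_rot: [0.199, 0.601, 0.728, 0.265]
contact_force: [0.3, 0.9, -0.2]
finger_gap: 0.0726
time_s: 11.58
position: [0.5068, -0.3248, 0.2931]
ee_rot: [0.008, 0.702, 0.712, 0.018]
contact_force: [0.5, 0.2, 0.7]
finger_gap: 0.0725
t 11.58 pos [ 0.5068 -0.3248  0.2931] F [0.5 0.2 0.7] gap 0.0725
shift cm in tool axes now [44.59 -5.14  9.73]  in goal axes [33.94 29.5   9.31]
rotvec deg [  2.3    0.13 -47.11] J [-0.606  0.321  1.408  0.033  1.39  -0.627]
```

View pics/w10.png

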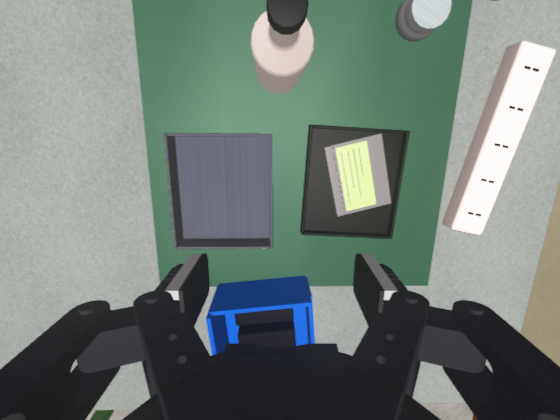

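```bash
python3 - <<'E'
from m import *
d=snap('wrist')
def tray(d,o,hx,hy,z,x0,nm):
    p=[(-hx,hy,z),(hx,hy,z),(hx,-hy,z),(-hx,-hy,z)]
    b=fit(d,p,o,[*x0,0]);print(nm,b.x[:2].round(4),np.degrees(b.x[2]).round(1),np.round(b.fun,1))
tray(d,[(165,134),(272,133),(272,248),(176,249)],.07,.08,.04,(.43,-.33),'bin')
tray(d,[(310,125),(409,131),(393,238),(302,234)],.07,.08,.018,(.62,-.32),'card')
p=[atz(d,q,.008) for q in [(325,149),(382,134),(391,202),(338,216)]]
print(np.round(p,3),np.mean(p,0))
E
python3 -m crank '[3.2,-0.3,0,0,0,-6,0.85, 3.6,-0.3,0,0,0,-6,0.85, 3.6,0,0,0,0,-6,0.85, 3.8,0.4,0,0,0,-6,0.85, 3.8,0.8,0,0,0,-6,0.85, 3.6,1.4,0,0,0,-6,0.85, 3.4,1.8,0,0,0,-6,0.85, 3,2.2,0,0,0,-5,0.85]'
python3 d.py 0.452 0.1216 0.12 48
```

```text
bin [ 0.4356 -0.3393] 0.8 [-1.5 -1.   1.   0.1  1.7  0.5 -1.2  0.9]
card [ 0.6216 -0.3287] -2.2 [-0.3 -0.6  0.9 -1.  -0.1  0.7 -0.5  1.3]
[[ 0.579 -0.279  0.008]
 [ 0.66  -0.257  0.008]
 [ 0.684 -0.356  0.008]
 [ 0.604 -0.378  0.008]] [ 0.63171862 -0.31780162  0.008     ]
time_s: 12.35
position: [0.4498, -0.034, 0.2956]
ee_rot: [0.015, 0.359, 0.933, 0.014]
contact_force: [1.0, 0.9, 0.9]
finger_gap: 0.0725
t 12.35 pos [ 0.4498 -0.034   0.2956] F [1.  0.9 0.9] gap 0.0725
shift cm in tool axes now [10.6  11.03 17.79]  in goal axes [10.25 11.71 17.56]
rotvec deg [ 2.13  1.06 -0.13] J [-0.115  0.064  1.73   0.02   1.31  -0.955]
```

```bash
python3 -m crank '[2.4,2.6,0,2.1,1,0,0.85, 2.6,2.9,1,0,0,0,0.85, 2.6,2.9,2.5,0,0,0,0.85, 1.7,2.1,2.8,0,0,0,0.85, 0.9,1.1,2.5,0,0,0,0.85, 0,0,1,0,0,0,0.85, 0,0,0,0,0,0,0.85]'
python3 d.py 0.452 0.1216 0.12 48
python3 - <<'E'
from h import *
snap('wrist','w11.png')
E
```

```text
time_s: 12.93
position: [0.4522, 0.1145, 0.1982]
ee_rot: [-0.002, 0.361, 0.933, -0.002]
contact_force: [-1.3, -0.4, -0.6]
finger_gap: 0.0725
t 12.93 pos [0.4522 0.1145 0.1982] F [-1.3 -0.4 -0.6] gap 0.0725
shift cm in tool axes now [0.48 0.55 7.81]  in goal axes [0.49 0.51 7.82]
rotvec deg [-0.31 -0.14 -0.27] J [ 2.240e-01  1.780e-01  1.849e+00 -1.000e-03  1.121e+00 -6.080e-01]
```

View pics/w11.png

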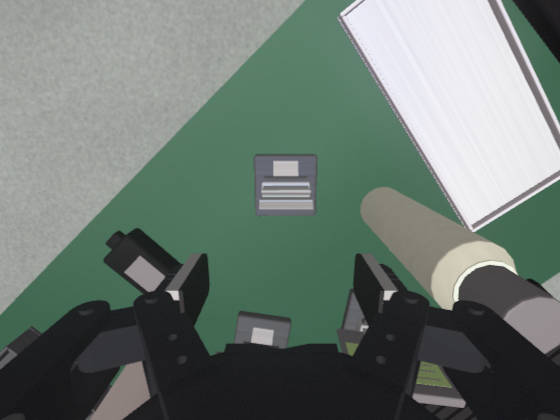

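```bash
python3 - <<'E'
from h import *
d=snap('wrist')
p=[atz(d,q,.014) for q in [(255,154),(317,154),(316.5,216),(255,216)]]
print(np.mean(p,0),np.linalg.norm(p[0]-p[1]))
p=atz(d,(286,206),.077);print(p)
E
python3 -m crank '[0.5,0.5,1,-0.3,0,0,0.85, 0,0,2,0,0,0,0.85, 0,0,2.5,0,0,0,0.85, 0,0,2.3,0,0,0,0.85, 0,0,1.5,0,0,0,0.85, 0,0,0,0,0,0,0.85]'
python3 d.py 0.452 0.1216 0.018 48
python3 - <<'E'
from h import *
snap('wrist','w12.png')
E
```

```text
[0.4530039  0.12213139 0.014     ] 0.06787130579180824
[0.45777368 0.11678274 0.077     ]
time_s: 13.53
position: [0.4539, 0.121, 0.1065]
ee_rot: [0.0, 0.362, 0.932, 0.001]
contact_force: [-0.6, -0.9, -0.3]
finger_gap: 0.0727
t 13.53 pos [0.4539 0.121  0.1065] F [-0.6 -0.9 -0.3] gap 0.0727
shift cm in tool axes now [ 0.17 -0.1   8.85]  in goal axes [ 0.18 -0.08  8.85]
rotvec deg [ 0.11 -0.04 -0.43] J [ 0.235  0.279  1.98   0.002  0.881 -0.596]
```

View pics/w12.png

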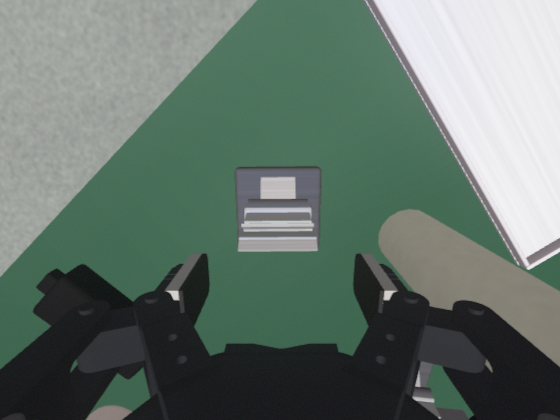

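```bash
python3 -m crank '[0.15,0,1.5,0,0,0,0.85, 0,0,2.2,0,0,0,0.85, 0,0,2.3,0,0,0,0.85, 0,0,1.6,0,0,0,0.85, 0,0,1,0,0,0,0.85, 0,0,0.4,0,0,0,0.85, 0,0,0,0,0,0,0.85]' 50
python3 d.py 0.4525 0.1218 0.015 48
python3 - <<'E'
from h import *
snap('wrist','w13.png')
E
```

```text
time_s: 14.17
position: [0.4552, 0.1236, 0.0184]
ee_rot: [0.002, 0.361, 0.932, 0.002]
contact_force: [-0.5, -0.2, 0.9]
finger_gap: 0.0728
t 14.17 pos [0.4552 0.1236 0.0184] F [-0.5 -0.2  0.9] gap 0.0728
shift cm in tool axes now [ 0.08 -0.32  0.34]  in goal axes [ 0.08 -0.31  0.34]
rotvec deg [ 0.33  0.12 -0.36] J [ 0.24   0.41   2.078  0.003  0.648 -0.594]
```

View pics/w13.png

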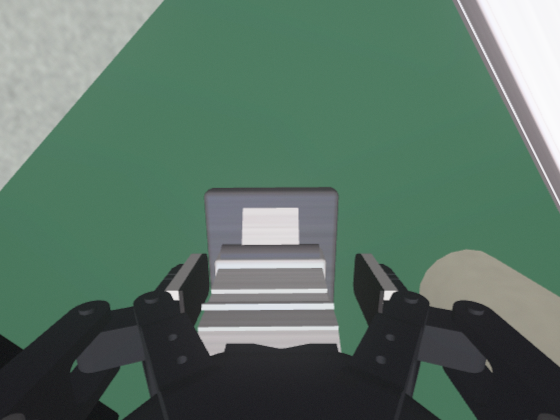

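The housing is about 3 mm left of centre (271 against 281 px), so I'm correcting, lowering and closing.

```bash
python3 -m crank '[0.05,-0.3,0.35,0,0,0,0.85, 0,0,0,0,0,0,0.7, 0,0,0,0,0,0,0.62, 0,0,0,0,0,0,0.5, 0,0,0,0,0,0,0.4, 0,0,0,0,0,0,0.4, 0,0,0,0,0,0,0.4]' 60
python3 d.py 0.4525 0.1218 0.015 48
python3 -m crank '[0,0,0,0,0,0,0.4, 0,0,-0.3,0,0,0,0.4, 0,0,-0.6,0,0,0,0.4, 0,0,-1,0,0,0,0.4, 0,0,-1,0,0,0,0.4, 0,0,0,0,0,0,0.4]'
python3 d.py 0.4525 0.1218 0.015 48
python3 - <<'E'
from h import *
snap('wrist','w14.png');snap('side','s14.png')
E
```

```text
time_s: 14.8
position: [0.4514, 0.1217, 0.0148]
ee_rot: [0.001, 0.361, 0.933, 0.002]
contact_force: [-1.7, -1.7, 6.3]
finger_gap: 0.049
t 14.80 pos [0.4514 0.1217 0.0148] F [-1.7 -1.7  6.3] gap 0.0490
shift cm in tool axes now [-0.08  0.08 -0.02]  in goal axes [-0.08  0.08 -0.02]
rotvec deg [ 0.21  0.07 -0.28] J [ 2.380e-01  4.120e-01  2.089e+00  2.000e-03  6.370e-01 -5.960e-01]
time_s: 15.3
position: [0.4523, 0.1222, 0.0443]
ee_rot: [0.002, 0.361, 0.933, 0.003]
contact_force: [0.8, 0.1, -6.5]
finger_gap: 0.049
t 15.30 pos [0.4523 0.1222 0.0443] F [ 0.8  0.1 -6.5] gap 0.0490
shift cm in tool axes now [-0.04 -0.04  2.93]  in goal axes [-0.04 -0.02  2.93]
rotvec deg [ 0.37  0.14 -0.3 ] J [ 0.238  0.364  2.059  0.003  0.711 -0.596]
```

View pics/w14.png

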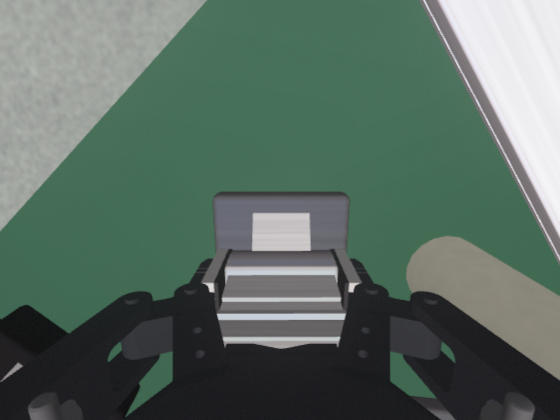

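View pics/s14.png

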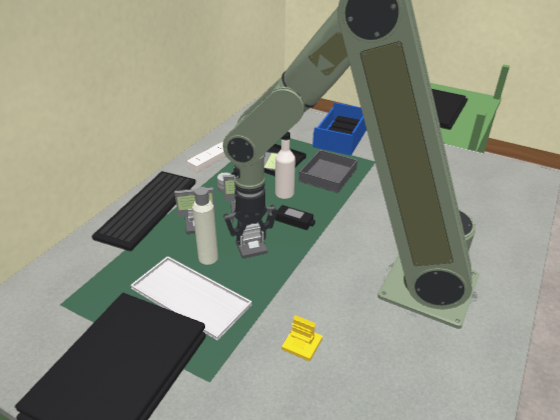

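The stand is held (-6.5 N). Next: up, across and into the bin at (0.434, -0.338), yaw 0.

```bash
python3 -m crank '[0,0,-2,0,0,0,0.4, 0,0,-3.5,0,0,0,0.4, 0,0,-3.7,0,0,4,0.4, 0,0,-3.7,0,0,6,0.4, 0,0,-3.7,0,0,6,0.4, 0,0,-3.5,0,0,6,0.4, 0,0,-2,0,0,6,0.4, 0,0,0,0,0,6,0.4]'
python3 -m crank '[0,0,0,0,0,6,0.4, 0,0,0,0,0,6,0.4, 0,0,0,0,0,2,0.4]'
python3 d.py 0.434 -0.338 0.26 0.5
```

```text
time_s: 16.07
position: [0.4527, 0.1219, 0.2682]
ee_rot: [0.003, 0.62, 0.785, 0.006]
contact_force: [1.0, 0.3, -8.1]
finger_gap: 0.049
time_s: 16.32
position: [0.4497, 0.1212, 0.2626]
ee_rot: [-0.0, 0.71, 0.704, 0.001]
contact_force: [0.9, -0.6, -7.5]
finger_gap: 0.0489
t 16.32 pos [0.4497 0.1212 0.2626] F [ 0.9 -0.6 -7.5] gap 0.0489
shift cm in tool axes now [-45.93  -1.14   0.17]  in goal axes [-45.9   -1.97   0.26]
rotvec deg [ 0.03 -0.1  -1.03] J [0.237 0.126 1.743 0.002 1.272 0.246]
```

```bash
python3 -m crank '[-1.5,0,0,0,0,-1,0.4, -3,-0.1,0,0,0,0,0.4, -3.8,-0.2,0,0,0,0,0.4, -3.8,-0.2,0,0,0,0,0.4, -3.8,-0.2,0,0,0,0,0.4, -3.8,-0.2,0,0,0,0,0.4, -3.8,-0.2,0,0,0,0,0.4, -3.8,-0.2,0,0,0,0,0.4]'
python3 -m crank '[-3.8,-0.2,0,0,0,0,0.4, -3.8,-0.2,0,0,0,0,0.4, -3.8,-0.2,0,0,0,0,0.4, -3.5,-0.2,0,0,0,0,0.4, -2.3,0,0,0,0,0,0.4, -1.4,0,0,0,0,0,0.4, 0,0,0,0,0,0,0.4]'
python3 d.py 0.434 -0.338 0.0188 0.5
python3 - <<'E'
from h import *
snap('wrist','w15.png')
E
```

```text
time_s: 16.98
position: [0.4394, -0.1532, 0.2619]
ee_rot: [-0.001, 0.703, 0.711, 0.002]
contact_force: [2.1, 0.2, -7.8]
finger_gap: 0.0489
time_s: 17.57
position: [0.4344, -0.3403, 0.2609]
ee_rot: [-0.001, 0.704, 0.71, 0.002]
contact_force: [0.4, 0.3, -7.5]
finger_gap: 0.0486
t 17.57 pos [ 0.4344 -0.3403  0.2609] F [ 0.4  0.3 -7.5] gap 0.0486
shift cm in tool axes now [ 0.16 -0.07 24.21]  in goal axes [ 0.23 -0.04 24.21]
rotvec deg [ 0.08 -0.17  0.03] J [-0.687  0.266  1.566  0.003  1.31  -0.697]
```

View pics/w15.png

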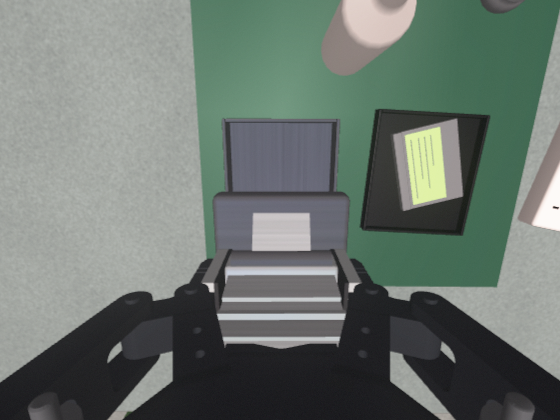

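```bash
python3 -c "
from h import *;d=snap('wrist');print(atz(d,(281.5,120),.04),atz(d,(224,120),.04),atz(d,(339,120),.04))"
python3 -m crank '[0.2,0,1.5,0,0,0,0.4, 0,0,3,0,0,0,0.4, 0,0,3.6,0,0,0,0.4, 0,0,3.6,0,0,0,0.4, 0,0,3.6,0,0,0,0.4, 0,0,2.7,0,0,0,0.4, 0,0,1.5,0,0,0,0.4, 0,0,0,0,0,0,0.4]'
python3 d.py 0.434 -0.338 0.0188 0.5
python3 - <<'E'
from h import *
snap('wrist','w16.png')
E
```

```text
[ 0.43521329 -0.25887944  0.04      ] [ 0.36751674 -0.25951969  0.04      ] [ 0.50293442 -0.25823895  0.04      ]
time_s: 18.33
position: [0.4335, -0.3316, 0.0641]
ee_rot: [-0.004, 0.702, 0.712, 0.002]
contact_force: [-0.7, 0.3, -7.1]
finger_gap: 0.0489
t 18.33 pos [ 0.4335 -0.3316  0.0641] F [-0.7  0.3 -7.1] gap 0.0489
shift cm in tool axes now [-0.68  0.06  4.52]  in goal axes [-0.64  0.05  4.53]
rotvec deg [-0.21 -0.52  0.29] J [-0.677  0.439  1.852  0.006  0.86  -0.695]
```

View pics/w16.png

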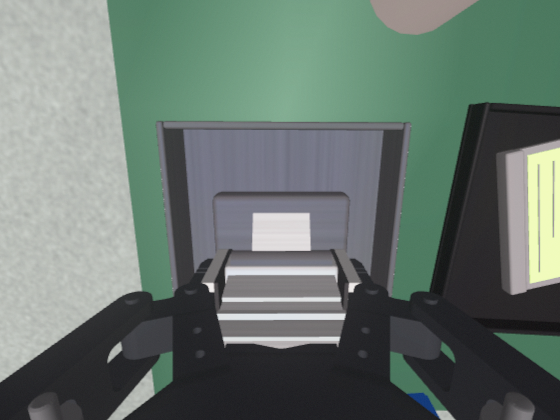

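The stand is centred in the bin mouth (281 px, bin 160–408). I'll lower it slowly until it touches.

```bash
python3 -m crank '[-0.6,0,1.2,0,-0.5,0,0.4, 0,0,1.2,0,0,0,0.4, 0,0,0.9,0,0,0,0.4, 0,0,0.5,0,0,0,0.4, 0,0,0.2,0,0,0,0.4, 0,0,0,0,0,0,0.4]'
python3 d.py 0.434 -0.338 0.0188 0.5
```

```text
time_s: 18.88
position: [0.4361, -0.3414, 0.0281]
ee_rot: [0.004, 0.703, 0.711, -0.001]
contact_force: [-1.2, -0.2, -7.3]
finger_gap: 0.0489
t 18.88 pos [ 0.4361 -0.3414  0.0281] F [-1.2 -0.2 -7.3] gap 0.0489
shift cm in tool axes now [ 0.35 -0.21  0.93]  in goal axes [ 0.34 -0.21  0.93]
rotvec deg [0.22 0.37 0.21] J [-0.684  0.49   1.879 -0.004  0.766 -0.693]
```

```bash
python3 -m crank '[0.2,-0.1,0.3,0.1,0.3,0,0.4, 0,0,0.3,0,0,0,0.4, 0,0,0.1,0,0,0,0.4, 0,0,0,0,0,0,0.4]'
python3 d.py 0.434 -0.338 0.0188 0.5
python3 -m crank '[0,0,0.15,0,0,0,0.4, 0,0,0,0,0,0,0.4]'
python3 d.py 0.434 -0.338 0.0188 0.5
```

```text
time_s: 19.22
position: [0.4347, -0.3395, 0.0206]
ee_rot: [0.001, 0.703, 0.711, 0.0]
contact_force: [0.3, -0.1, -7.2]
finger_gap: 0.0491
t 19.22 pos [ 0.4347 -0.3395  0.0206] F [ 0.3 -0.1 -7.2] gap 0.0491
shift cm in tool axes now [ 0.15 -0.07  0.18]  in goal axes [ 0.15 -0.07  0.18]
rotvec deg [0.09 0.05 0.19] J [-6.840e-01  4.990e-01  1.887e+00  1.000e-03  7.530e-01 -6.960e-01]
time_s: 19.38
position: [0.4349, -0.3396, 0.0191]
ee_rot: [0.001, 0.703, 0.711, 0.0]
contact_force: [-0.3, 0.1, -6.8]
finger_gap: 0.0492
t 19.38 pos [ 0.4349 -0.3396  0.0191] F [-0.3  0.1 -6.8] gap 0.0492
shift cm in tool axes now [ 0.16 -0.09  0.03]  in goal axes [ 0.16 -0.09  0.03]
rotvec deg [0.1  0.06 0.19] J [-6.840e-01  5.020e-01  1.888e+00  1.000e-03  7.500e-01 -6.960e-01]
```

```bash
python3 -m crank '[0,0,0.1,0,0,0,0.4, 0,0,0.1,0,0,0,0.4, 0,0,0,0,0,0,0.4]'
python3 -m crank '[0,0,0.1,0,0,0,0.4, 0,0,0,0,0,0,0.4]'
python3 d.py 0.434 -0.338 0.0188 0.5
```

```text
time_s: 19.63
position: [0.4349, -0.3397, 0.0188]
ee_rot: [0.001, 0.703, 0.711, 0.0]
contact_force: [-4.2, 2.0, 5.5]
finger_gap: 0.0493
time_s: 19.8
position: [0.435, -0.3397, 0.0188]
ee_rot: [0.002, 0.703, 0.711, 0.0]
contact_force: [-5.2, 3.1, 12.2]
finger_gap: 0.0489
t 19.80 pos [ 0.435  -0.3397  0.0188] F [-5.2  3.1 12.2] gap 0.0489
shift cm in tool axes now [ 0.17 -0.09 -0.  ]  in goal axes [ 0.17 -0.1  -0.  ]
rotvec deg [0.15 0.1  0.19] J [-0.684  0.502  1.889  0.     0.748 -0.696]
```

It is seated, so I'm easing off, opening and rising.

```bash
python3 -m crank '[0,0,-0.15,0,0,0,0.45, 0,0,0,0,0,0,0.65, 0,0,0,0,0,0,0.75, 0,0,0,0,0,0,0.75, 0,0,-0.8,0,0,0,0.75, 0,0,-2,0,0,0,0.75, 0,0,-3.5,0,0,0,0.75, 0,0,-3.5,0,0,0,0.75]'
python3 -m crank '[0,0,-3.5,0,0,0,0.7, 0,0,-3.5,0,0,0,0.6, 0,0,-3.5,0,0,0,0.6, 0,0,0,0,0,0,0.6]'
python3 d.py 0.5827 -0.0407 0.2 -51.5
python3 - <<'E'
from h import *
snap('wrist','w17.png')
E
```

```text
time_s: 20.47
position: [0.4342, -0.339, 0.1165]
ee_rot: [-0.0, 0.703, 0.711, 0.0]
contact_force: [1.3, -0.7, -0.4]
finger_gap: 0.0641
time_s: 20.8
position: [0.4376, -0.3418, 0.2291]
ee_rot: [0.009, 0.703, 0.711, 0.001]
contact_force: [0.5, -0.3, 1.0]
finger_gap: 0.0511
t 20.80 pos [ 0.4376 -0.3418  0.2291] F [ 0.5 -0.3  1. ] gap 0.0511
shift cm in tool axes now [29.96 14.84  2.79]  in goal axes [ 30.1  -14.53   2.91]
rotvec deg [ 1.03  0.23 52.19] J [-0.684  0.281  1.626  0.     1.216 -0.696]
```

View pics/w17.png

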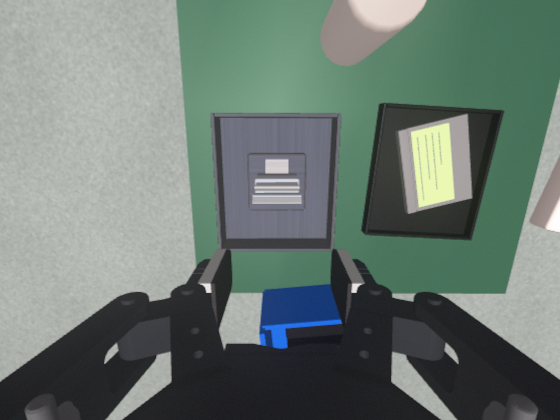

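Stand A sits upright in the bin at (277,180), and its card lies flat in the tray at (437,163). Stand C is next.

```bash
python3 -m crank '[0,0,-3,1,0,0,0.6, 0,0,-2.5,0,0,0,0.6, 2.5,1.3,-0.5,0,0,0,0.6, 3.4,1.7,0,0,0,0,0.6, 3.4,1.7,0,0,0,0,0.6, 3.4,1.7,0,0,0,0,0.6, 3.4,1.7,0,0,0,0,0.6, 3.4,1.7,0,0,0,0,0.6]'
python3 -m crank '[3.4,1.7,0,0,0,6.5,0.6, 3.4,-0.1,0,0,0,6.5,0.6, 2,-0.5,0,0,0,6.5,0.6, 1,-0.5,0,0,0,6.5,0.6, 0,0,0,0,0,6.5,0.6, 0,0,0,0,0,6.5,0.6, 0,0,0,0,0,6.5,0.6, 0,0,0,0,0,6.5,0.6]'
python3 d.py 0.5827 -0.0407 0.2 -51.5
```

```text
time_s: 21.52
position: [0.5305, -0.1413, 0.2781]
ee_rot: [-0.006, 0.703, 0.711, -0.006]
contact_force: [-0.5, -0.5, -0.4]
finger_gap: 0.0514
time_s: 22.18
position: [0.5469, -0.043, 0.2776]
ee_rot: [-0.002, 0.944, 0.329, -0.009]
contact_force: [-0.4, -0.2, -0.1]
finger_gap: 0.0513
t 22.18 pos [ 0.5469 -0.043   0.2776] F [-0.4 -0.2 -0.1] gap 0.0513
shift cm in tool axes now [3.06 2.12 7.69]  in goal axes [2.94 2.05 7.76]
rotvec deg [-0.58  0.83 -0.1 ] J [-0.098  0.261  1.531 -0.003  1.367  0.803]
```

```bash
python3 -m crank '[1.5,1,1.5,-0.5,0.8,0,0.6, 1.4,1,2.5,0,0,0,0.6, 0,0,2.5,0,0,0,0.6, 0,0,1,0,0,0,0.6, 0,0,0,0,0,0,0.6]'
python3 d.py 0.5827 -0.0407 0.2 -51.5
python3 - <<'E'
from h import *
snap('wrist','w18.png')
E
```

```text
time_s: 22.6
position: [0.5801, -0.0405, 0.1997]
ee_rot: [-0.002, 0.944, 0.331, -0.003]
contact_force: [-0.2, -0.2, -0.3]
finger_gap: 0.051
t 22.60 pos [ 0.5801 -0.0405  0.1997] F [-0.2 -0.2 -0.3] gap 0.0510
shift cm in tool axes now [ 0.19  0.17 -0.03]  in goal axes [ 0.19  0.17 -0.03]
rotvec deg [-0.32  0.28  0.2 ] J [-9.000e-02  3.550e-01  1.594e+00  1.000e-03  1.200e+00  8.050e-01]
```

View pics/w18.png

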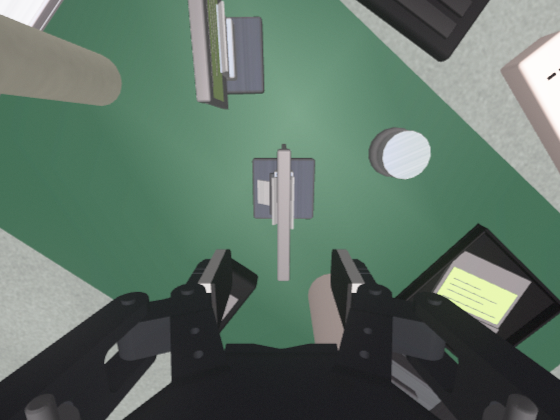

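```bash
python3 - <<'E'
from h import *
d=snap('wrist')
a=atz(d,(284.5,150),.1275);b=atz(d,(283.5,280.5),.1275)
print(a,b,(a+b)/2,np.linalg.norm(a-b),np.degrees(np.arctan2(*(a-b)[1::-1])))
ft=[atz(d,p,.014) for p in [(253,158),(314,158),(314,219),(253,219)]]
print(np.mean(ft,0))
E
python3 d.py 0.5827 -0.0407 0.102 -51.5
```

```text
[ 0.62499255 -0.00940347  0.1275    ] [ 0.54313996 -0.07424332  0.1275    ] [ 0.58406625 -0.0418234   0.1275    ] 0.10442247939087841 38.384640800004014
[ 0.58452737 -0.04165924  0.014     ]
t 22.70 pos [ 0.5822 -0.0408  0.2036] F [0.5 0.5 0.2] gap 0.0514
shift cm in tool axes now [ 0.03  0.03 10.16]  in goal axes [ 0.04  0.02 10.16]
rotvec deg [-0.02 -0.04  0.19] J [-9.000e-02  3.510e-01  1.589e+00  1.000e-03  1.201e+00  8.050e-01]
```

Stand C re-measured at (0.584, -0.0415) with good agreement. Descending.

```bash
python3 -m crank '[0.1,0.15,1.5,0,0,0,0.6, 0,0,2.5,0,0,0,0.6, 0,0,2.5,0,0,0,0.6, 0,0,2,0,0,0,0.6, 0,0,1.1,0,0,0,0.6, 0,0,0.5,0,0,0,0.6, 0,0,0,0,0,0,0.6]' 80
python3 d.py 0.5837 -0.0413 0.102 -51.5
python3 - <<'E'
from h import *
snap('wrist','w19.png')
E
```

```text
time_s: 23.28
position: [0.5844, -0.0413, 0.1027]
ee_rot: [-0.0, 0.944, 0.331, 0.001]
contact_force: [0.7, -1.0, 1.0]
finger_gap: 0.0515
t 23.28 pos [ 0.5844 -0.0413  0.1027] F [ 0.7 -1.   1. ] gap 0.0515
shift cm in tool axes now [-0.06 -0.04  0.07]  in goal axes [-0.06 -0.04  0.07]
rotvec deg [ 0.01 -0.07  0.19] J [-9.100e-02  4.430e-01  1.721e+00  1.000e-03  9.770e-01  8.050e-01]
```

View pics/w19.png

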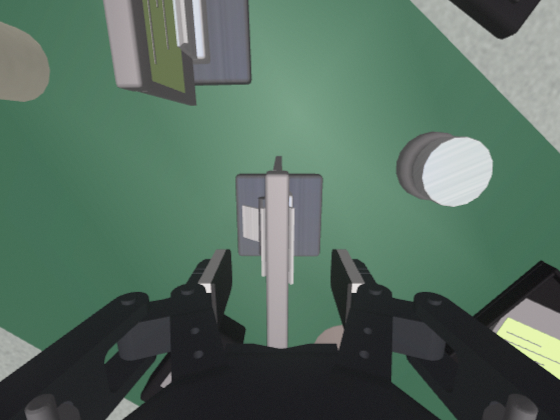

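```bash
python3 -m crank '[0,-0.1,0,0,0,0,0.5, 0,0,0,0,0,0,0.3, 0,0,0,0,0,0,0, 0,0,0,0,0,0,0, 0,0,0,0,0,0,0, 0,0,0,0,0,0,0, 0,0,0,0,0,0,0]' 90
python3 -m crank '[0,0,-0.2,0,0,0,0, 0,0,-0.3,0,0,0,0, 0,0,-0.4,0,0,0,0, 0,0,-0.5,0,0,0,0, 0,0,-0.6,0,0,0,0, 0,0,0,0,0,0,0, 0,0,0,0,0,0,0]'
python3 d.py 0.5837 -0.0413 0.102 -51.5
python3 - <<'E'
from h import *
import cv2
snap('wrist','w20.png');snap('side','s20.png')
s=cv2.imread('pics/s20.png');cv2.imwrite('pics/s20c.png',cv2.resize(s[120:290,140:340],None,fx=4,fy=3.5))
E
```

```text
time_s: 23.92
position: [0.5836, -0.04, 0.1033]
ee_rot: [-0.0, 0.944, 0.331, 0.001]
contact_force: [-1.4, 2.5, 5.0]
finger_gap: 0.0082
time_s: 24.5
position: [0.5839, -0.0405, 0.1228]
ee_rot: [0.0, 0.944, 0.331, 0.001]
contact_force: [-0.7, 1.0, -7.9]
finger_gap: 0.0082
t 24.50 pos [ 0.5839 -0.0405  0.1228] F [-0.7  1.  -7.9] gap 0.0082
shift cm in tool axes now [-0.07  0.04  2.08]  in goal axes [-0.07  0.04  2.08]
rotvec deg [ 0.05 -0.11  0.19] J [-8.900e-02  4.210e-01  1.699e+00  1.000e-03  1.020e+00  8.060e-01]
```

View pics/w20.png

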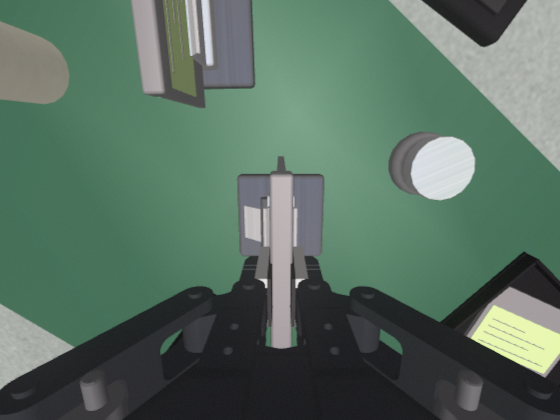

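View pics/s20c.png

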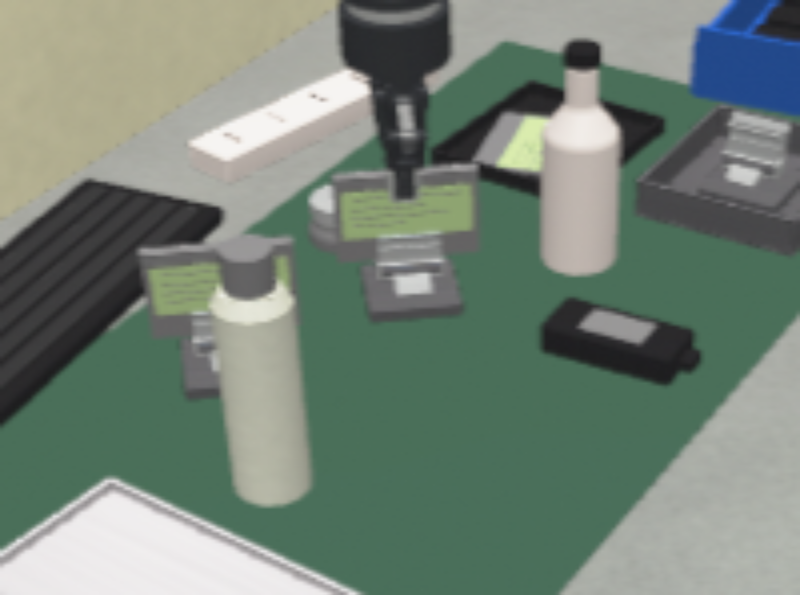

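Stand C holds: -7.9 N, and the foot rose with the card (84 px wide, unchanged). I'll carry it around the can on the robot's side.

```bash
python3 -m crank '[0,0,-1,0,0,0,0, 0,0,-1.8,0,0,0,0, 0,0,-1.8,0,0,0,0, -0.2,-0.9,-1.2,0,0,0,0, -0.4,-1.8,0,0,0,0,0, -0.6,-2.6,0,0,0,0,0, -0.6,-2.8,0,0,0,0,0, -0.6,-2.8,0,0,0,0,0]'
python3 -m crank '[-0.6,-2.8,0,0,0,0,0, -0.4,-2.2,0,0,0,-3,0, 0,-1.2,0,0,0,-6,0, 0,0,0,0,0,-6,0, 0,0,0,0,0,-6,0, 0,0,0,0,0,-6,0, 0,0,0,0,0,-6,0, 0,0,0,0,0,-6,0]'
python3 d.py 0.433 0.334 0.18 -6
python3 - <<'E'
from h import *
snap('wrist','w21.png')
E
```

```text
time_s: 25.27
position: [0.4947, 0.0304, 0.1806]
ee_rot: [-0.0, 0.944, 0.331, 0.0]
contact_force: [1.3, -0.8, -8.0]
finger_gap: 0.0082
time_s: 25.93
position: [0.4487, 0.0716, 0.1809]
ee_rot: [-0.0, 0.777, 0.629, 0.001]
contact_force: [-0.0, 0.4, -6.7]
finger_gap: 0.0081
t 25.93 pos [0.4487 0.0716 0.1809] F [-0.   0.4 -6.7] gap 0.0081
shift cm in tool axes now [25.34 -6.99  0.11]  in goal axes [25.93 -4.3   0.09]
rotvec deg [ 0.03 -0.06 -6.  ] J [1.320e-01 1.720e-01 1.905e+00 1.000e-03 1.064e+00 3.410e-01]
```

View pics/w21.png

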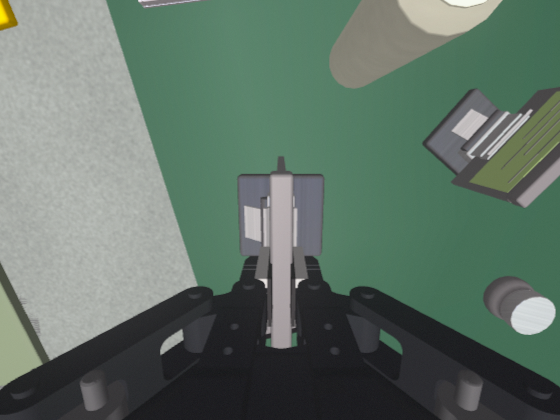

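```bash
python3 -m crank '[0.7,-0.2,0,0,0,-6,0, 2,-0.4,0,0,0,0,0, 3,-0.6,0,0,0,0,0, 3.5,-0.6,0,0,0,0,0, 3.5,-0.6,0,0,0,0,0, 3.5,-0.6,0,0,0,0,0, 3.5,-0.6,0,0,0,0,0, 3,-0.5,0,0,0,0,0]'
python3 -m crank '[2,-0.2,0,0,0,0,0, 1,0,0,0,0,0,0, 0.4,0,0,0,0,0,0, 0,0,0,0,0,0,0]'
python3 d.py 0.433 0.334 0.107 -6
python3 - <<'E'
from h import *
snap('wrist','w22.png')
E
```

```text
time_s: 26.65
position: [0.4334, 0.304, 0.1809]
ee_rot: [-0.0, 0.746, 0.666, 0.001]
contact_force: [-0.1, 0.6, -6.8]
finger_gap: 0.0082
time_s: 26.98
position: [0.436, 0.3355, 0.1804]
ee_rot: [0.0, 0.745, 0.667, 0.0]
contact_force: [1.5, -0.0, -6.4]
finger_gap: 0.0084
t 26.98 pos [0.436  0.3355 0.1804] F [ 1.5 -0.  -6.4] gap 0.0084
shift cm in tool axes now [-0.18 -0.29  7.34]  in goal axes [-0.18 -0.29  7.34]
rotvec deg [ 0.03  0.   -0.31] J [ 0.635  0.318  1.701 -0.     1.122  0.745]
```

View pics/w22.png

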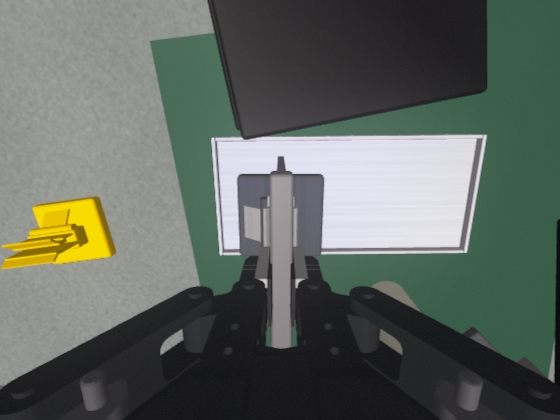

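Run:
```python
from m import *
d=snap('wrist')
hx,hy,z=.14,.065,.015
b=fit(d,[(-hx,hy,z),(hx,hy,z),(hx,-hy,z),(-hx,-hy,z)],[(213,138),(485,136),(470,254),(220,256)],[.5,.33,-.1])
print(b.x[:2].round(4),np.degrees(b.x[2]).round(1),np.round(b.fun,1))
c,s=np.cos(b.x[2]),np.sin(b.x[2])
for t in(-.07,.07): print(b.x[:2]+t*np.array([c,s]))
# laptop corner
print(atz(d,(247,137),.0),atz(d,(486,90),0),atz(d,(247,137),.05))
```

```text
[0.5058 0.3219] -5.8 [-1.7  0.4  3.6 -0.8 -1.9  0.3 -0.2  0.8]
[0.43617755 0.32888394]
[0.57546929 0.31481941]
[0.40747435 0.39769031 0.        ] [0.65571506 0.41656522 0.        ] [0.41316666 0.39832482 0.05      ]
```

```bash
python3 -m crank '[-0.5,0,0.8,0,0,0,0, 0,0,1.6,0,0,0,0, 0,0,1.8,0,0,0,0, 0,0,1.3,0,0,0,0, 0,0,0.8,0,0,0,0, 0,0,0.4,0,0,0,0, 0,0,0,0,0,0,0]'
python3 d.py 0.436 0.330 0.107 -6
```

```text
time_s: 27.67
position: [0.4355, 0.3296, 0.1127]
ee_rot: [-0.0, 0.745, 0.667, -0.0]
contact_force: [-0.1, -0.7, -6.2]
finger_gap: 0.0083
t 27.67 pos [0.4355 0.3296 0.1127] F [-0.1 -0.7 -6.2] gap 0.0083
shift cm in tool axes now [0.05 0.04 0.57]  in goal axes [0.05 0.04 0.57]
rotvec deg [-0.04  0.04 -0.37] J [ 0.627  0.379  1.801 -0.     0.963  0.738]
```

```bash
python3 -m crank '[0,0,0.2,0,0,0,0, 0,0,0.15,0,0,0,0, 0,0,0.1,0,0,0,0, 0,0,0,0,0,0,0]'
python3 -m crank '[0,0,0.1,0,0,0,0, 0,0,0,0,0,0,0]'
```

```text
time_s: 28.0
position: [0.4359, 0.3307, 0.1093]
ee_rot: [0.0, 0.745, 0.667, 0.001]
contact_force: [-0.9, -0.0, -6.1]
finger_gap: 0.0082
time_s: 28.17
position: [0.4357, 0.3307, 0.1081]
ee_rot: [0.0, 0.745, 0.667, 0.001]
contact_force: [-0.6, 0.1, -6.7]
finger_gap: 0.008
```

```bash
python3 -m crank '[0,0,0.1,0,0,0,0, 0,0,0,0,0,0,0]'
python3 -m crank '[0,0,0.1,0,0,0,0, 0,0,0,0,0,0,0]'
```

```text
time_s: 28.33
position: [0.4358, 0.3308, 0.1074]
ee_rot: [-0.0, 0.745, 0.667, 0.001]
contact_force: [-0.2, -0.4, -4.3]
finger_gap: 0.0084
time_s: 28.5
position: [0.4359, 0.3309, 0.1074]
ee_rot: [-0.0, 0.745, 0.667, 0.001]
contact_force: [-2.9, -1.2, 3.7]
finger_gap: 0.0081
```

It is seated, so I'm opening and rising.

```bash
python3 -m crank '[0,0,-0.05,0,0,0,0.2, 0,0,0,0,0,0,0.5, 0,0,0,0,0,0,0.6, 0,0,0,0,0,0,0.6, 0,0,-1,0,0,0,0.6, 0,0,-2.5,0,0,0,0.6, 0,0,-3.5,0,0,0,0.6, 0,0,-3.5,0,0,0,0.6]'
python3 -m crank '[0,0,-3.5,0,0,0,0.6, 0,0,-3.5,0,0,0,0.6, 0,0,0,0,0,0,0.6]'
python3 d.py 0.654 0.088 0.28 -51
python3 - <<'E'
from h import *
import cv2
snap('wrist','w23.png');snap('side','s23.png')
s=cv2.imread('pics/s23.png');cv2.imwrite('pics/s23c.png',cv2.resize(s[180:350,100:300],None,fx=4,fy=3.5))
E
```

```text
time_s: 29.17
position: [0.4353, 0.3303, 0.2127]
ee_rot: [-0.0, 0.745, 0.667, -0.0]
contact_force: [1.7, 0.3, -0.1]
finger_gap: 0.0513
time_s: 29.42
position: [0.4384, 0.3325, 0.2901]
ee_rot: [0.001, 0.745, 0.667, 0.008]
contact_force: [0.5, -0.6, 1.0]
finger_gap: 0.0512
t 29.42 pos [0.4384 0.3325 0.2901] F [ 0.5 -0.6  1. ] gap 0.0512
shift cm in tool axes now [-21.94  24.1    1.06]  in goal axes [ 1.37 32.57  1.01]
rotvec deg [ 0.42 -0.89 44.69] J [0.628 0.24  1.528 0.    1.356 0.738]
```

View pics/w23.png

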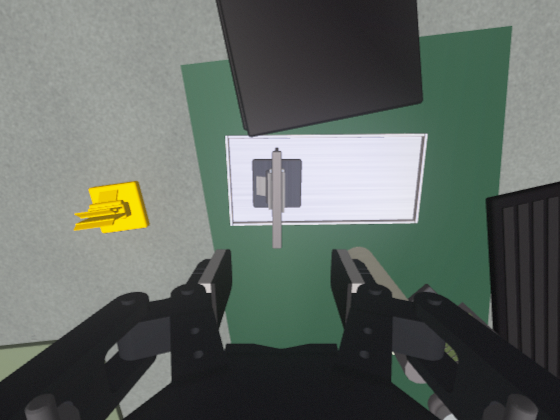

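View pics/s23c.png

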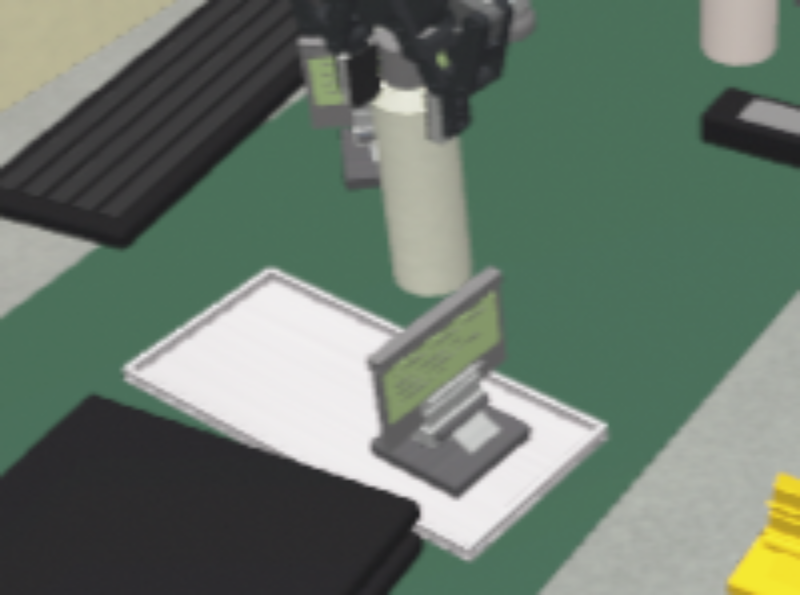

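Stand C is upright in the ready tray with its card fully in. Stand B next.

```bash
python3 -m crank '[-1.5,1.6,0,0,0,0,0.6, -2.6,2.8,0,0,0,0,0.6, -2.7,3,0,0,0,0,0.6, -2.7,3,0,0,0,0,0.6, -2.7,3,0,0,0,0,0.6, -2.7,3,0,0,0,0,0.6, -2.7,3,0,0,0,0,0.6, -2.6,2.8,0,0,0,0,0.6]'
python3 -m crank '[-1.7,1.9,0,0,0,6.5,0.6, 0,0,0,0,0,6.5,0.6, 0,0,0,0,0,6.5,0.6, 0,0,0.5,0,0,6.5,0.6, 0,0,1.5,0,0,6.5,0.6, 0,0,2,0,0,6.5,0.6, 0,0,2.5,0,0,6,0.6, 0,0,1.5,0,0,0,0.6]'
python3 -m crank '[0,0,0.3,0,0,0,0.6]'
python3 d.py 0.654 0.088 0.2 -51
python3 - <<'E'
from h import *
snap('wrist','w24.png')
E
```

```text
time_s: 30.18
position: [0.6346, 0.1033, 0.2797]
ee_rot: [-0.001, 0.745, 0.667, -0.001]
contact_force: [0.0, 0.8, 0.6]
finger_gap: 0.051
time_s: 30.85
position: [0.6492, 0.0861, 0.1973]
ee_rot: [-0.001, 0.944, 0.33, -0.003]
contact_force: [-0.4, 0.5, -0.6]
finger_gap: 0.0513
time_s: 30.93
position: [0.6484, 0.0861, 0.1932]
ee_rot: [-0.001, 0.944, 0.331, -0.004]
contact_force: [-0.3, 0.8, -0.2]
finger_gap: 0.0511
t 30.93 pos [0.6484 0.0861 0.1932] F [-0.3  0.8 -0.2] gap 0.0511
shift cm in tool axes now [ 0.55  0.19 -0.68]  in goal axes [ 0.56  0.2  -0.68]
rotvec deg [-0.31  0.43 -0.3 ] J [1.140e-01 4.720e-01 1.420e+00 1.000e-03 1.258e+00 1.009e+00]
```

View pics/w24.png

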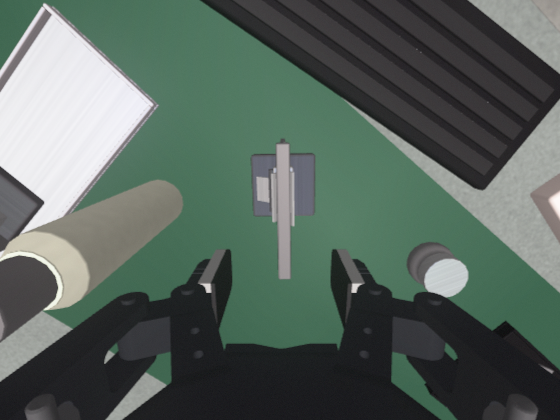

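```bash
python3 - <<'E'
from h import *
d=snap('wrist')
a=atz(d,(282.5,144),.1275);b=atz(d,(284.5,279),.1275)
print((a+b)/2,np.linalg.norm(a-b),np.degrees(np.arctan2(*(a-b)[1::-1])))
ft=[atz(d,p,.014) for p in [(251,154),(314,154),(315,216),(252,216)]]
print(np.mean(ft,0))
E
python3 d.py 0.654 0.088 0.102 -51
```

```text
[0.65540053 0.08829057 0.1275    ] 0.1037599911904353 39.61593349030785
[0.65567191 0.08879071 0.014     ]
t 31.03 pos [0.6503 0.0863 0.1967] F [0.2 0.5 1.3] gap 0.0515
shift cm in tool axes now [0.41 0.12 9.47]  in goal axes [0.39 0.1  9.47]
rotvec deg [-0.12  0.13 -0.28] J [1.140e-01 4.700e-01 1.415e+00 1.000e-03 1.260e+00 1.009e+00]
```

```bash
python3 -m crank '[0.45,0.15,1.5,0,0,-0.6,0.6, 0,0,2.3,0,0,0,0.6, 0,0,2.3,0,0,0,0.6, 0,0,1.7,0,0,0,0.6, 0,0,1,0,0,0,0.6, 0,0,0.6,0,0,0,0.6, 0,0,0,0,0,0,0.6]' 90
python3 d.py 0.655 0.0883 0.102 -50.4
python3 - <<'E'
from h import *
snap('wrist','w25.png')
E
```

```text
time_s: 31.62
position: [0.6557, 0.0881, 0.1042]
ee_rot: [-0.0, 0.942, 0.336, 0.0]
contact_force: [-0.6, -0.6, -0.2]
finger_gap: 0.0512
t 31.62 pos [0.6557 0.0881 0.1042] F [-0.6 -0.6 -0.2] gap 0.0512
shift cm in tool axes now [-0.04 -0.06  0.22]  in goal axes [-0.04 -0.06  0.22]
rotvec deg [-0.02 -0.03 -0.3 ] J [1.160e-01 5.480e-01 1.526e+00 1.000e-03 1.068e+00 1.001e+00]
```

View pics/w25.png

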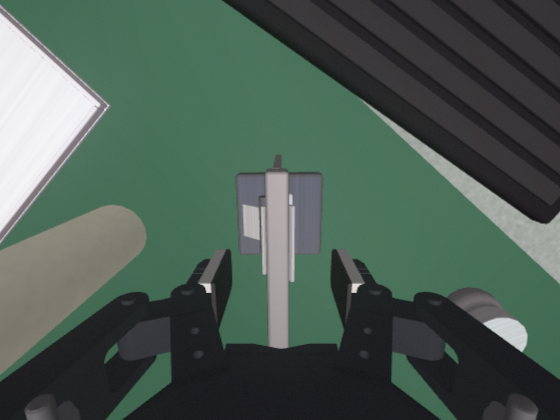

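The rail is centred between the pads (277 against 281 px). Closing and test-lifting.

```bash
python3 -m crank '[0,-0.1,0.1,0,0,-0.3,0.5, 0,0,0,0,0,0,0.3, 0,0,0,0,0,0,0, 0,0,0,0,0,0,0, 0,0,0,0,0,0,0, 0,0,0,0,0,0,0, 0,0,0,0,0,0,0]' 90
python3 -m crank '[0,0,-0.2,0,0,0,0, 0,0,-0.3,0,0,0,0, 0,0,-0.4,0,0,0,0, 0,0,-0.5,0,0,0,0, 0,0,-0.6,0,0,0,0, 0,0,0,0,0,0,0, 0,0,0,0,0,0,0]'
python3 d.py 0.655 0.0883 0.102 -50.4
python3 - <<'E'
from h import *
snap('wrist','w26.png')
E
```

```text
time_s: 32.25
position: [0.6552, 0.0894, 0.1045]
ee_rot: [-0.0, 0.941, 0.339, 0.001]
contact_force: [-1.9, 2.0, 6.4]
finger_gap: 0.0081
time_s: 32.83
position: [0.6555, 0.0888, 0.124]
ee_rot: [-0.0, 0.941, 0.339, 0.001]
contact_force: [0.4, -0.1, -6.1]
finger_gap: 0.0078
t 32.83 pos [0.6555 0.0888 0.124 ] F [ 0.4 -0.1 -6.1] gap 0.0078
shift cm in tool axes now [-0.07  0.01  2.2 ]  in goal axes [-0.07  0.01  2.2 ]
rotvec deg [ 0.04 -0.11 -0.01] J [1.170e-01 5.290e-01 1.504e+00 1.000e-03 1.106e+00 9.970e-01]
```

View pics/w26.png

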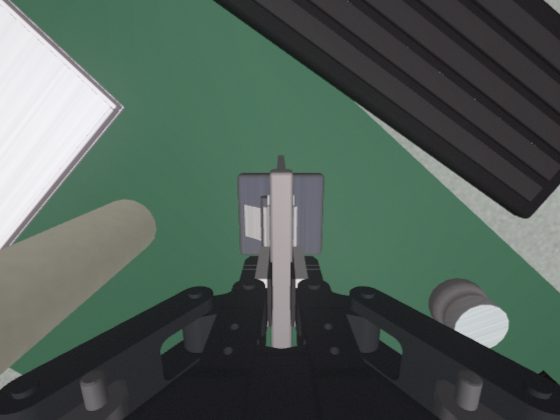

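Stand B holds too (-6.1 N, foot raised). I'll carry it around the can on the far side.

```bash
python3 -m crank '[0,0,-1,0,0,0,0, 0,0,-1.8,0,0,0,0, 0,0,-1.8,0,0,0,0, 0.6,-0.6,-1,0,0,0,0, 1.4,-1.4,0,0,0,0,0, 2,-2,0,0,0,0,0, 2,-2,0,0,0,0,0, 2,-2,0,0,0,0,0]'
python3 -m crank '[2,-2,0,0,0,-4,0, 1.2,-1.2,0,0,0,-6,0, 0,0,0,0,0,-6,0, 0,0,0,0,0,-6,0, 0,0,0,0,0,-6,0, 0,0,0,0,0,-6,0, 0,0,0,0,0,-6,0, 0,0,0,0,0,-4.5,0]'
python3 d.py 0.5745 0.316 0.18 -6
python3 - <<'E'
from h import *
snap('wrist','w27.png')
E
```

```text
time_s: 33.55
position: [0.6655, 0.2031, 0.1799]
ee_rot: [-0.0, 0.941, 0.338, 0.0]
contact_force: [0.4, -0.3, -6.4]
finger_gap: 0.008
time_s: 34.22
position: [0.6684, 0.2474, 0.1795]
ee_rot: [-0.0, 0.741, 0.672, 0.0]
contact_force: [0.6, 0.4, -6.6]
finger_gap: 0.0078
t 34.22 pos [0.6684 0.2474 0.1795] F [ 0.6  0.4 -6.6] gap 0.0078
shift cm in tool axes now [  5.91 -10.01  -0.05]  in goal axes [  5.84 -10.05  -0.05]
rotvec deg [-0.01 -0.05  0.39] J [3.380e-01 5.700e-01 1.285e+00 1.000e-03 1.287e+00 4.360e-01]
```

View pics/w27.png

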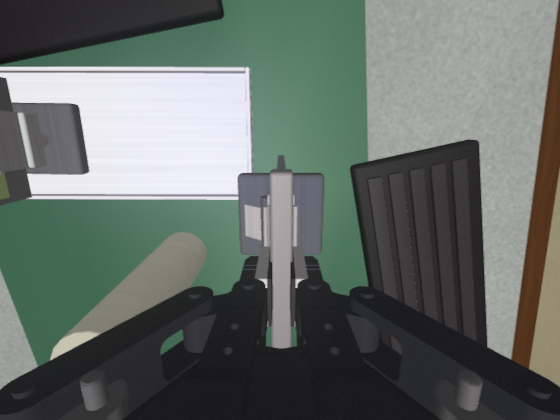

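```bash
python3 -m crank '[1,-0.5,0,0,0,0.4,0, 1.9,-1.5,0,0,0,0,0, 1.6,-2.4,0,0,0,0,0, 0.9,-2.6,0,0,0,0,0, 0.4,-2,0,0,0,0,0, 0,-1,0,0,0,0,0, 0,0,0,0,0,0,0]'
python3 d.py 0.5745 0.316 0.1085 -6
python3 - <<'E'
from h import *
snap('wrist','w28.png')
E
```

```text
time_s: 34.85
position: [0.5729, 0.3164, 0.1799]
ee_rot: [-0.001, 0.745, 0.667, -0.0]
contact_force: [-0.3, 0.3, -7.0]
finger_gap: 0.0082
t 34.85 pos [0.5729 0.3164 0.1799] F [-0.3  0.3 -7. ] gap 0.0082
shift cm in tool axes now [-0.02  0.17  7.14]  in goal axes [-0.02  0.16  7.14]
rotvec deg [-0.08 -0.02 -0.26] J [4.870e-01 4.780e-01 1.446e+00 1.000e-03 1.219e+00 5.950e-01]
```

View pics/w28.png

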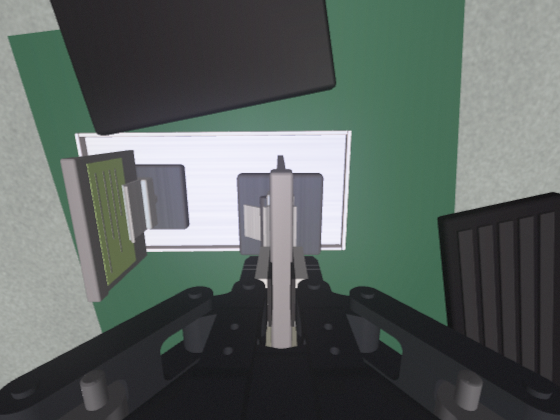

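```bash
python3 - <<'E'
from h import *
d=snap('wrist')
for p in [(79,134),(350,132),(346,250)]: print(atz(d,p,.015).round(4))
E
python3 -m crank '[0,0.1,0.8,0,0,0,0, 0,0,1.6,0,0,0,0, 0,0,1.8,0,0,0,0, 0,0,1.3,0,0,0,0, 0,0,0.7,0,0,0,0, 0,0,0.3,0,0,0,0, 0,0,0,0,0,0,0]'
python3 d.py 0.5745 0.316 0.1085 -6
```

```text
[0.381 0.401 0.015]
[0.6522 0.3729 0.015 ]
[0.6416 0.2455 0.015 ]
time_s: 35.53
position: [0.5772, 0.3147, 0.1136]
ee_rot: [-0.0, 0.745, 0.667, -0.0]
contact_force: [0.5, 0.3, -7.5]
finger_gap: 0.0082
t 35.53 pos [0.5772 0.3147 0.1136] F [ 0.5  0.3 -7.5] gap 0.0082
shift cm in tool axes now [ 0.1  -0.29  0.51]  in goal axes [ 0.1  -0.29  0.51]
rotvec deg [-0.01 -0.01 -0.37] J [0.482 0.533 1.526 0.    1.082 0.593]
```

```bash
python3 -m crank '[0,-0.1,0.2,0,0,0,0, 0,0,0.15,0,0,0,0, 0,0,0.1,0,0,0,0, 0,0,0,0,0,0,0]'
python3 -m crank '[0,0,0.1,0,0,0,0, 0,0,0,0,0,0,0]'
```

```text
time_s: 35.87
position: [0.5758, 0.3154, 0.1105]
ee_rot: [0.0, 0.745, 0.667, 0.001]
contact_force: [-0.7, -0.5, -6.9]
finger_gap: 0.0084
time_s: 36.03
position: [0.5757, 0.3153, 0.1093]
ee_rot: [0.0, 0.745, 0.667, 0.001]
contact_force: [-0.4, 0.8, -6.5]
finger_gap: 0.0086
```

```bash
python3 -m crank '[0,0,0.1,0,0,0,0, 0,0,0,0,0,0,0]'
python3 -m crank '[0,0,0.1,0,0,0,0, 0,0,0,0,0,0,0]'
```

```text
time_s: 36.2
position: [0.5758, 0.3154, 0.1086]
ee_rot: [0.0, 0.745, 0.667, 0.001]
contact_force: [-1.5, 0.2, -3.9]
finger_gap: 0.0082
time_s: 36.37
position: [0.5759, 0.3154, 0.1086]
ee_rot: [0.0, 0.745, 0.667, 0.001]
contact_force: [-2.7, 0.1, 3.8]
finger_gap: 0.008
```

```bash
python3 -m crank '[0,0,-0.05,0,0,0,0.2, 0,0,0,0,0,0,0.5, 0,0,0,0,0,0,0.6, 0,0,0,0,0,0,0.6, 0,0,-1,0,0,0,0.6, 0,0,-2.5,0,0,0,0.6, 0,0,-3.5,0,0,0,0.6, 0,0,-3.5,0,0,0,0.6]'
python3 -m crank '[0,0,-3.5,0,0,0,0.6, 0,0,-3.5,0,0,0,0.6, 0,-2,-3.5,0,0,0,0.6, -3.5,0,0,0,0,0,0.6, -3.5,0,0,0,0,0,0.6, -3.5,0,0,0,0,0,0.6, -3.5,0,0,0,0,0,0.6, 0,0,0,0,0,0,0.6]'
python3 - <<'E'
from h import *
import cv2
snap('wrist','w29.png');snap('side','s29.png');snap('scene','c29.png')
s=cv2.imread('pics/s29.png');cv2.imwrite('pics/s29c.png',cv2.resize(s[200:350,100:300],None,fx=4,fy=4))
s=cv2.imread('pics/c29.png');cv2.imwrite('pics/c29c.png',cv2.resize(s[110:390,80:420],None,fx=2,fy=2))
print(manip.get_state()['time_s'])
E
```

```text
time_s: 37.03
position: [0.5752, 0.315, 0.2137]
ee_rot: [-0.0, 0.745, 0.667, -0.0]
contact_force: [1.5, 0.5, 0.6]
finger_gap: 0.0511
time_s: 37.7
position: [0.5395, 0.173, 0.3191]
ee_rot: [0.002, 0.746, 0.665, 0.0]
contact_force: [-0.2, 0.7, -0.4]
finger_gap: 0.0514
37.85
```

View pics/s29.png

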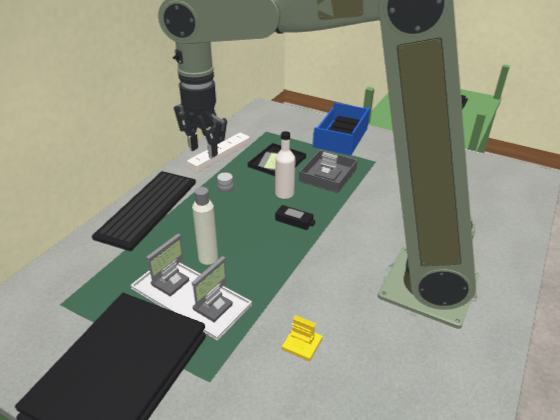

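View pics/s29c.png

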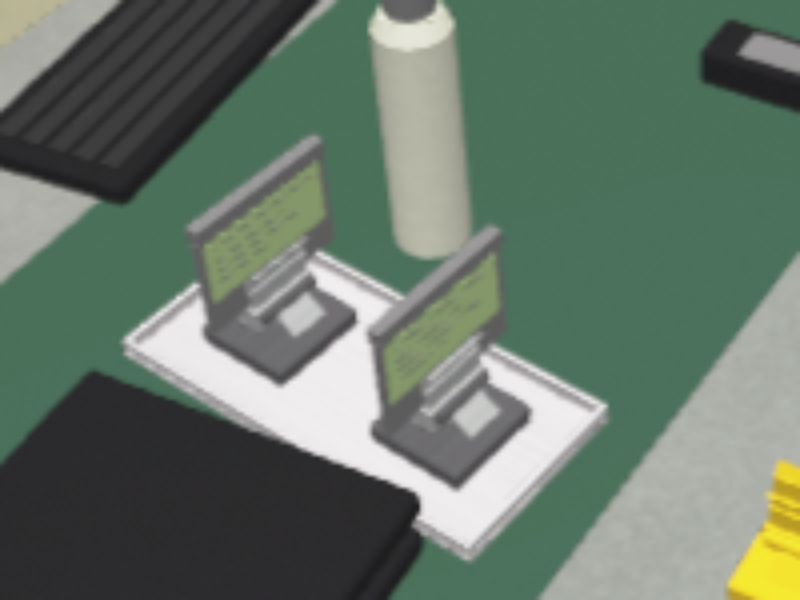

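View pics/c29c.png

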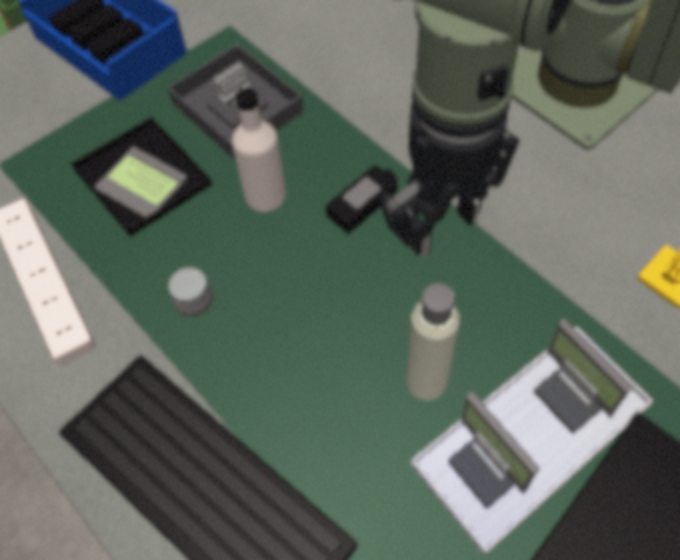

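Both sound stands are upright in the ready tray with their cards in (side crop (280,270) and (450,370)). Card A lies flat in its tray, stand A is in the bin, and the bystanders show no movement.

```bash
python3 -m crank '[0,0,0,0,0,0,0.6]'; python3 -c "
from plant import workorder; print(workorder.close_job())"
```

```text
time_s: 37.93
position: [0.5405, 0.179, 0.3178]
ee_rot: [-0.0, 0.745, 0.667, 0.001]
contact_force: [-0.4, 0.1, -0.4]
finger_gap: 0.0511
the job is handed in; nothing more can be done
None
```

The job is done and handed in at 37.9 s, within the 72 s limit. I tested each stand by lifting it straight up by its card rail.

- **Worn clip:** the stand nearest the robot, first seen at about (0.452, 0.122), had the worn clip. Its card slid out while the foot stayed on the bench. I laid that card flat in the black card tray and set its stand upright in the repair bin.
- **Sound clips:** the other two stands held, with 6 to 8 N read at the wrist and each foot rising with its card. I carried both by their cards and set them down gently in the ready tray.

**Last checks:** the final side and scene pictures show both sound stands upright inside the ready tray with their cards fully in. The worn stand's card is flat in its tray, and its stand is upright in the bin. By eye, the can, bottle, adapter, jar and yellow look-alike are where they started. The gripper was clear of everything, and the wrist force read about zero.

**Where checks disagreed:**
- **Card laying:** joint 6 came within 0.01 rad of its limit on the first approach. I backed off and laid the card at about 15° to the tray with less tilt. One card corner is a few mm from the tray wall.
- **Tray position:** estimates from different cameras differed by up to 10 mm, most for the card tray. Just before each set-down I re-measured the ready tray and the bin with the wrist camera. I did not do this for the card tray.
- **Weak-clip force:** the wrist read about +6 N while the card was slipping, so the pictures decided that clip, not the force reading.

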